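# Log the hard cases and stow them in the caddy

## Task

Lift the cover off the storage caddy and lay it flat on the table beside it. Then, from the longest to the shortest, pick up each case that is there and hold it still for a second squarely before the reader's lens, centred and about 12 cm away, showing first its labelled front, then its spine, then its back, and stand it fully down in the slot of its own length. When all cases are stowed, seat the cover flat on its two pins again; leave the other things alone and do not bump the reader.

Things in the scene. Friction and masses are not known exactly. Their poses are not given: they have to be found in the camera images.
- caddy: Fixed grey plastic caddy, 184 x 194 mm: three upright slots 30 mm wide, open on top, along its x axis: long one at y -56 mm, middle one at y 0, short one at y +56; floors 8 mm, round-topped ribs 52 mm above the table. End plates 24 mm thick at x -80 and +80 mm, 100 mm high, each with a steel pin (10 mm thick, 13 mm high, tapered) mid-top. Origin: centre of the underside, on the table.
- cover: Loose aluminium plate, 192 (x) x 190 (y) x 6 mm, 0.3 kg, with 14 mm holes at x -80 and +80 mm (y 0) for the caddy's pins; black bar handle on top, 100 mm long along x, 14 mm wide, 32 to 46 mm above the underside. Origin: centre of the underside; seated, it is 100 mm straight above the caddy's origin, x axes parallel (either way round).
- reader: Fixed code reader on a stand: white head 80 mm wide, top 195 mm above the table, foot plate 110 x 130 mm. It looks level along its own -x axis (back and to the right as the robot sees it). Origin: on the table straight below the lens.
- lens (a point): Centre of the reader's round lens face, 160 mm above the table; axes are the reader's, so it looks along -x. It reads a side of a case whose middle is held 120 mm straight in front of it, square to it.
- case_long: Black flat hard case, the long one: 130 mm long (x), 26 thick (y), 84 high (z), 0.15 to 0.3 kg; stands on its long edge. Spine, the end with a white strip, at +x; front, the broad side with a big white label, at +y (on the right as one looks at the upright case's spine); bare back at -y. Origin: centre of the underside. May be absent (None).
- slot_long (a point): Centre of the floor of the long slot (136 x 30 mm, floor 8 mm and rim 52 mm above the table), the place of the long case's origin; slot length along x. The case may stand in it either way round.
- case_mid: Black flat hard case, the middle one: 105 mm long (x), 26 thick (y), 84 high (z), 0.15 to 0.3 kg; stands on its long edge. Spine, the end with a white strip, at +x; front, the broad side with a big white label, at +y (on the right as one looks at the upright case's spine); bare back at -y. Origin: centre of the underside. May be absent (None).
- slot_mid (a point): Centre of the floor of the middle slot (111 x 30 mm, floor 8 mm and rim 52 mm above the table), the place of the middle case's origin; slot length along x. The case may stand in it either way round.
- case_short: Black flat hard case, the short one: 80 mm long (x), 26 thick (y), 84 high (z), 0.15 to 0.3 kg; stands on its long edge. Spine, the end with a white strip, at +x; front, the broad side with a big white label, at +y (on the right as one looks at the upright case's spine); bare back at -y. Origin: centre of the underside. May be absent (None).
- slot_short (a point): Centre of the floor of the short slot (86 x 30 mm, floor 8 mm and rim 52 mm above the table), the place of the short case's origin; slot length along x. The case may stand in it either way round.
- tape: Roll of cardboard-brown tape, 90 mm across, 48 mm high; a bystander, to be left alone. Origin: centre of its underside.
- jar: Clear jar, 60 mm across, 85 mm high; a bystander, to be left alone. Origin: centre of its underside.
- mug: White mug, 80 mm across, 90 mm high; a bystander, to be left alone. Origin: centre of its underside.
- can: Tin can, 66 mm across, 110 mm high; a bystander, to be left alone. Origin: centre of its underside.
- notebook: Blue notebook, 150 x 100 x 14 mm; a bystander, to be left alone. Origin: centre of its underside.
Things that resemble listed ones, but are neither listed nor needed, are in the scene too. What is shaped like the case_long but blue is not meant.

How it is judged:
On the way, in this order (a step that is already met when the one before it is completed fails the run):
1. the cover has been taken off and lies flat and at rest on the table, clear of the caddy (height (world z) of cover below 0.015 m and angle between cover's own z axis and vertical below 0.1 rad and horizontal distance between cover and caddy above 0.15 m and linear speed of cover below 0.03 m/s), for 0.3 s.
2. the long case's front is held still, squarely and centred 120 mm before the lens (within 30 mm in distance, 40 mm off centre, 0.25 rad) for half a second (y of lens in the frame of case_long between 0.103 and 0.163 m and x of lens in the frame of case_long between -0.04 and 0.04 m and z of lens in the frame of case_long between 0.002 and 0.082 m and angle between the y axis of case_long and the x axis of reader, either way round below 0.25 rad and linear speed of case_long below 0.04 m/s and angular speed of case_long below 0.3 rad/s), for 0.5 s.
3. the long case's spine is held still, squarely and centred 120 mm before the lens (within 30 mm in distance, 40 mm off centre, 0.25 rad) for half a second (x of lens in the frame of case_long between 0.155 and 0.215 m and y of lens in the frame of case_long between -0.04 and 0.04 m and z of lens in the frame of case_long between 0.002 and 0.082 m and angle between the x axis of case_long and the x axis of reader, either way round below 0.25 rad and linear speed of case_long below 0.04 m/s and angular speed of case_long below 0.3 rad/s), for 0.5 s.
4. the long case's back is held still, squarely and centred 120 mm before the lens (within 30 mm in distance, 40 mm off centre, 0.25 rad) for half a second (y of lens in the frame of case_long between -0.163 and -0.103 m and x of lens in the frame of case_long between -0.04 and 0.04 m and z of lens in the frame of case_long between 0.002 and 0.082 m and angle between the y axis of case_long and the x axis of reader, either way round below 0.25 rad and linear speed of case_long below 0.04 m/s and angular speed of case_long below 0.3 rad/s), for 0.5 s.
5. the middle case's front is held still, squarely and centred 120 mm before the lens (within 30 mm in distance, 40 mm off centre, 0.25 rad) for half a second (y of lens in the frame of case_mid between 0.103 and 0.163 m and x of lens in the frame of case_mid between -0.04 and 0.04 m and z of lens in the frame of case_mid between 0.002 and 0.082 m and angle between the y axis of case_mid and the x axis of reader, either way round below 0.25 rad and linear speed of case_mid below 0.04 m/s and angular speed of case_mid below 0.3 rad/s), for 0.5 s.
6. the middle case's spine is held still, squarely and centred 120 mm before the lens (within 30 mm in distance, 40 mm off centre, 0.25 rad) for half a second (x of lens in the frame of case_mid between 0.1425 and 0.2025 m and y of lens in the frame of case_mid between -0.04 and 0.04 m and z of lens in the frame of case_mid between 0.002 and 0.082 m and angle between the x axis of case_mid and the x axis of reader, either way round below 0.25 rad and linear speed of case_mid below 0.04 m/s and angular speed of case_mid below 0.3 rad/s), for 0.5 s.
7. the middle case's back is held still, squarely and centred 120 mm before the lens (within 30 mm in distance, 40 mm off centre, 0.25 rad) for half a second (y of lens in the frame of case_mid between -0.163 and -0.103 m and x of lens in the frame of case_mid between -0.04 and 0.04 m and z of lens in the frame of case_mid between 0.002 and 0.082 m and angle between the y axis of case_mid and the x axis of reader, either way round below 0.25 rad and linear speed of case_mid below 0.04 m/s and angular speed of case_mid below 0.3 rad/s), for 0.5 s.
8. the short case's front is held still, squarely and centred 120 mm before the lens (within 30 mm in distance, 40 mm off centre, 0.25 rad) for half a second (y of lens in the frame of case_short between 0.103 and 0.163 m and x of lens in the frame of case_short between -0.04 and 0.04 m and z of lens in the frame of case_short between 0.002 and 0.082 m and angle between the y axis of case_short and the x axis of reader, either way round below 0.25 rad and linear speed of case_short below 0.04 m/s and angular speed of case_short below 0.3 rad/s), for 0.5 s.
9. the short case's spine is held still, squarely and centred 120 mm before the lens (within 30 mm in distance, 40 mm off centre, 0.25 rad) for half a second (x of lens in the frame of case_short between 0.13 and 0.19 m and y of lens in the frame of case_short between -0.04 and 0.04 m and z of lens in the frame of case_short between 0.002 and 0.082 m and angle between the x axis of case_short and the x axis of reader, either way round below 0.25 rad and linear speed of case_short below 0.04 m/s and angular speed of case_short below 0.3 rad/s), for 0.5 s.
10. the short case's back is held still, squarely and centred 120 mm before the lens (within 30 mm in distance, 40 mm off centre, 0.25 rad) for half a second (y of lens in the frame of case_short between -0.163 and -0.103 m and x of lens in the frame of case_short between -0.04 and 0.04 m and z of lens in the frame of case_short between 0.002 and 0.082 m and angle between the y axis of case_short and the x axis of reader, either way round below 0.25 rad and linear speed of case_short below 0.04 m/s and angular speed of case_short below 0.3 rad/s), for 0.5 s.
At the end, for the whole second after the job is handed in: Every case that is present stands on the floor of the slot of its own length (within 7 mm along and 6 mm across the slot, at most 5 mm above the floor, upright, at rest), and the cover lies flat on the end plates with both pins through its holes (within 6 mm, 4 mm in height), released (x of case_long in the frame of slot_long between -0.007 and 0.007 m and y of case_long in the frame of slot_long between -0.006 and 0.006 m and z of case_long in the frame of slot_long below 0.005 m and angle between each of case_long, case_mid, case_short's own z axis and vertical below 0.08 rad and angle between the x axis of case_long and the x axis of slot_long, either way round below 0.12 rad and linear speed of each of case_long, case_mid, case_short, cover below 0.02 m/s and x of case_mid in the frame of slot_mid between -0.007 and 0.007 m and y of case_mid in the frame of slot_mid between -0.006 and 0.006 m and z of case_mid in the frame of slot_mid below 0.005 m and angle between the x axis of case_mid and the x axis of slot_mid, either way round below 0.12 rad and x of case_short in the frame of slot_short between -0.007 and 0.007 m and y of case_short in the frame of slot_short between -0.006 and 0.006 m and z of case_short in the frame of slot_short below 0.005 m and angle between the x axis of case_short and the x axis of slot_short, either way round below 0.12 rad and x of cover in the frame of caddy between -0.006 and 0.006 m and y of cover in the frame of caddy between -0.006 and 0.006 m and z of cover in the frame of caddy between 0.096 and 0.104 m and angle between cover's own z axis and vertical below 0.04 rad and angle between the x axis of cover and the x axis of caddy, either way round below 0.06 rad); the robot touches nothing.
It fails at once if a bystander (tape, jar, mug, can, notebook) is shoved more than 50 mm (distance of any of tape, jar, mug, can, notebook from where it was at the start of the episode above 0.05 m).
It fails at once if a bystander is knocked over (angle between any of tape, jar, mug, can, notebook's own z axis and vertical above 0.6 rad).
It fails at once if the robot or a held case bumps the reader (contact force between reader and the arm above 5 N or contact force between reader and the fingers above 5 N or contact force between reader and case_long above 5 N or contact force between reader and case_mid above 5 N or contact force between reader and case_short above 5 N).
Of case_long, case_mid, case_short only 2 to 3 are there at a start; the rules pass over those that are not, and their reading is None.
At some moment in a run one of cover may be knocked a few centimetres aside while the robot is not near it.
It also fails if it takes over 210 s, if anything falls off the work surface, if the arm or the gripper's body presses on something with over 40 N, if the wrist force passes 120 N, or if a joint passes its speed limit or range.

## Robot

A 6-joint arm with a two-finger parallel gripper is mounted at the origin on the work surface. World frame = base frame: x ahead of the robot, y to its left, z up, the work surface at z = 0. Lengths are in m, angles in rad, forces in N, time in s.
With the tool pointing down it reaches from about 0.3 to 0.775 m from the base axis. Payload 14.6 kg.
Tool frame: the origin (TCP) lies at the very end of the fingers, on their centre line; the grasp point (between the pads) lies ctrl.tcp_to_grasp behind it (ctrl.tcp_to_grasp is the distance from the TCP to the grasp point, in m); x points along the fingers, y is the direction in which the jaws open and shut, and the axes are right-handed (so a half turn about x gives the same grasp; the last joint's range is limited). The gripper opens to 94 mm and grips with 3 to 60 N. Pads are 16 mm wide; open, the fingers measure 119 mm over their backs; the gripper's body (75 mm by 177 mm) begins 78 mm behind the grasp point.
Start: joints at [-1.238, 0.3, 1.521, -0, 1.321, -0.067], TCP at [0.214, -0.507, 0.205] pointing down, gripper open.
Joint ranges: [-3.03, 3.03], [-0.79, 2.21], [0.23, 2.52], [-1.04, 4.18], [0, 3.07], [-2.55, 2.55]. Speed limits (rad/s): [2.22, 2.22, 2.57, 3.14, 3.14, 3.14].

## Interface

Orientations are given as [roll, pitch, yaw] about the fixed x, y, z axes, in that order (R = Rz(yaw) Ry(pitch) Rx(roll)).
In Python, from station import ctrl gives the robot as it stands.
- The arm moves only by the tool play_rows, never from a script. Its argument "increments" is a list that holds one entry, the list of rows, each a list of 5 numbers: the closure in counts, from 0 (fully open) to 255 (shut), then the shift along the tool's x, y, z in cm, then the turn about the tool's x in degrees. A call has 1 to 12 rows; each row shifts and turns the commanded pose from where the row before left it, along the tool's axes as they then stand; what a row does not reach is not made up. A row lasts 1/12 s, in which the tool goes at most 41.7 mm and 7.16 degrees, less where a joint would pass 70% of its speed; a pose out of reach is approached as far as the arm can. A call is refused whole if a number of a shift passes 4.17 or a number of a turn 7.16, either way. A call with a gripper value outside its range is refused whole. The fingers move at their own pace and stop on an object; "newtons" is the grip in N (left out, the last holds). Time passes only in rows, so rows that do not move let the fingers close. It gives the time, the measured TCP pose, the force and the opening at its end, in the units of the state.
- ctrl.get_obs(): the state, without advancing time (a new reading comes with each control period).
- ctrl.camera(name): name is "scene" or "top" or "wrist"; returns the picture (420x560x3 uint8, red, green, blue); there is no depth.
- ctrl.calibration(name): a dict with "fx", "fy", "cx", "cy" (pixels), "rvec" (rotation vector, rad) and "tvec" (3), from world to camera coordinates, as OpenCV has them; the wrist camera has in their place "T_tool_cam" (4x4, takes a point from camera to tool coordinates, whose origin is the TCP and whose axes are the tool frame's). Camera axes: x right, y down, z forward; pixel columns grow to the right and rows downward; lengths in m; the calibration is good to about 2 mm. A picture is of the moment at which its call begins: read the wrist's pose just before it. calibration takes no time and is no camera call.
- ctrl.hand_in(): hands the job in, once; it reports no verdict.
The state is a dict: "time_s": time; "qpos": joint angles; "joint_vel": joint speeds; "tau": joint torques, N m; "ee_pos": TCP position; "eef_rot": TCP orientation; "force": force on the tool from outside, world axes, zero at the start; "moment": the same for the moment, N m; "grip_width": finger opening in m.
Only numpy, scipy, OpenCV 4.12 (cv2) and the standard library are available. Lean on these libraries where they do the work, as an engineer would, in place of code of your own. Each camera call takes 0.05 s, during which the arm holds its last target.

## Working session

There is one attempt and no reset: what is moved stays moved. The work goes in short steps, Python scripts to look and compute and a tool call to move; the robot and the scene stay as the last step left them, time stands still between calls to the robot, and variables do not carry over. Pictures are saved under pics/ and viewed, and the job is handed in when it is done.

Besides the shell and the picture viewer there is one more tool, called after "Call:" as a command line: name --argument value ..., lists and objects as JSON in quotes. play_rows: Moves the arm, as the interface text tells. Its arguments: {"type":"object","properties":{"increments":{"type":"array"},"newtons":{"type":"number"}},"required":["increments"]}

```bash
ls; mkdir -p pics; python3 - <<'E'
from station import ctrl
import cv2
o=ctrl.get_obs();print(o)
print(ctrl.tcp_to_grasp)
for n in ("scene","top","wrist"):
    print(n,ctrl.calibration(n))
    cv2.imwrite(f"pics/{n}0.png",ctrl.camera(n)[:,:,::-1])
E
```

```text
pics
{'time_s': 0.0, 'qpos': array([-1.23761118e+00,  3.00454553e-01,  1.52155844e+00, -2.64986182e-05,
        1.32066945e+00, -6.65790008e-02]), 'joint_vel': array([-0.00028637, -0.00133819,  0.00159034, -0.0005137 ,  0.00046986,
       -0.00165842]), 'tau': array([ 3.68675855e-04, -5.31807268e+01, -3.52736449e+01,  7.08416803e-02,
        2.43924907e-02, -8.80518724e-05]), 'ee_pos': array([ 0.21398163, -0.5064008 ,  0.20490498]), 'eef_rot': array([-1.61382741,  1.56970624,  1.92753597]), 'force': array([ 0.39844638, -0.27719633, -0.80088923]), 'moment': array([ 0.01344954,  0.00392692, -0.01623302]), 'grip_width': 0.09380382752233846}
0.0188
scene {'fx': 545.0386105381982, 'fy': 545.0386105381982, 'cx': 281.8014935521021, 'cy': 201.8172979320361, 'rvec': array([ 2.05861244,  1.62425215, -0.5210787 ]), 'tvec': array([-0.18154835, -0.34848994,  2.0657055 ])}
top {'fx': 436.32513571174377, 'fy': 436.32513571174377, 'cx': 278.2510545081602, 'cy': 208.28282581131435, 'rvec': array([ 2.12420714, -2.17186593,  0.18944511]), 'tvec': array([0.04600806, 0.55023858, 1.1898496 ])}
wrist {'fx': 369.2078750516548, 'fy': 369.2078750516548, 'cx': 277.0827915773315, 'cy': 213.47088069554448, 'T_tool_cam': array([[ 7.41759719e-04, -2.78382594e-01,  9.60469979e-01,
        -1.78252652e-01],
       [ 9.99999489e-01, -4.53879160e-04, -9.03840220e-04,
         3.55220229e-04],
       [ 6.87550693e-04,  9.60470158e-01,  2.78382115e-01,
        -8.18524425e-02],
       [ 0.00000000e+00,  0.00000000e+00,  0.00000000e+00,
         1.00000000e+00]])}
```

View pics/scene0.png

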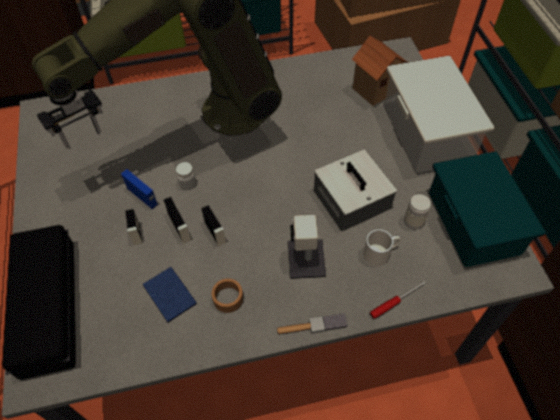

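View pics/top0.png

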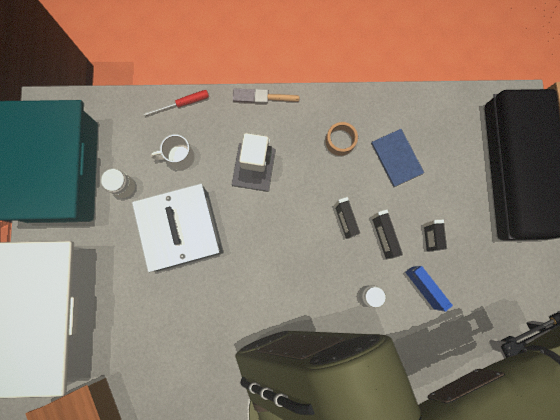

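View pics/wrist0.png

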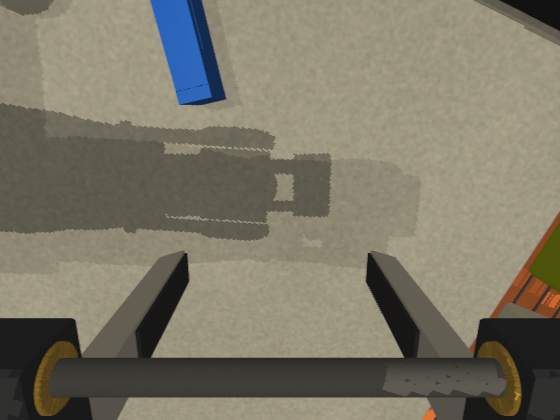

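```bash
cat > h.py <<'E'
import numpy as np, cv2
from station import ctrl
from scipy.spatial.transform import Rotation as Ro
def cal(n):
    c=ctrl.calibration(n); K=np.array([[c['fx'],0,c['cx']],[0,c['fy'],c['cy']],[0,0,1.]])
    if n=='wrist':
        o=ctrl.get_obs(); T=np.eye(4); T[:3,:3]=Ro.from_euler('xyz',o['eef_rot']).as_matrix(); T[:3,3]=o['ee_pos']
        Tc=np.linalg.inv(T@c['T_tool_cam']); return K,Tc[:3,:3],Tc[:3,3]
    return K,Ro.from_rotvec(c['rvec']).as_matrix(),np.array(c['tvec'])
def ray(C,uv,z):
    K,R,t=C; uv=np.atleast_2d(uv).astype(float)
    d=(R.T@np.linalg.inv(K)@np.c_[uv,np.ones(len(uv))].T).T; o=-R.T@t
    return o+d*((z-o[2])/d[:,2])[:,None]
def proj(C,P):
    K,R,t=C; p=(K@(R@np.atleast_2d(P).T+t[:,None])).T; return p[:,:2]/p[:,2:]
def tri(C1,a,C2,b):
    A=[]
    for C,p in((C1,a),(C2,b)):
        P=C[0]@np.c_[C[1],C[2]]; A+= [p[0]*P[2]-P[0],p[1]*P[2]-P[1]]
    v=np.linalg.svd(np.array(A))[2][-1]; return v[:3]/v[3]
def yaw():
    R=Ro.from_euler('xyz',ctrl.get_obs()['eef_rot']).as_matrix(); return R
def save(name,img,box=None,k=1):
    if box: x0,y0,x1,y1=box; img=img[y0:y1,x0:x1]
    img=cv2.resize(img,None,fx=k,fy=k,interpolation=cv2.INTER_CUBIC)
    cv2.imwrite('pics/'+name+'.png',img[:,:,::-1])
E
python3 - <<'E'
from h import *
im=ctrl.camera('top'); np.save('top0.npy',im)
save('t1a',im,(320,180,470,320),5); save('t1b',im,(120,120,280,280),4)
s=ctrl.camera('scene'); np.save('sc0.npy',s)
save('s1a',s,(110,150,250,250),5); save('s1b',s,(270,140,410,290),4)
print(np.round(yaw(),3))
E
```

```text
[[-0.     0.389 -0.921]
 [ 0.    -0.921 -0.389]
 [-1.    -0.    -0.   ]]
```

View pics/t1a.png

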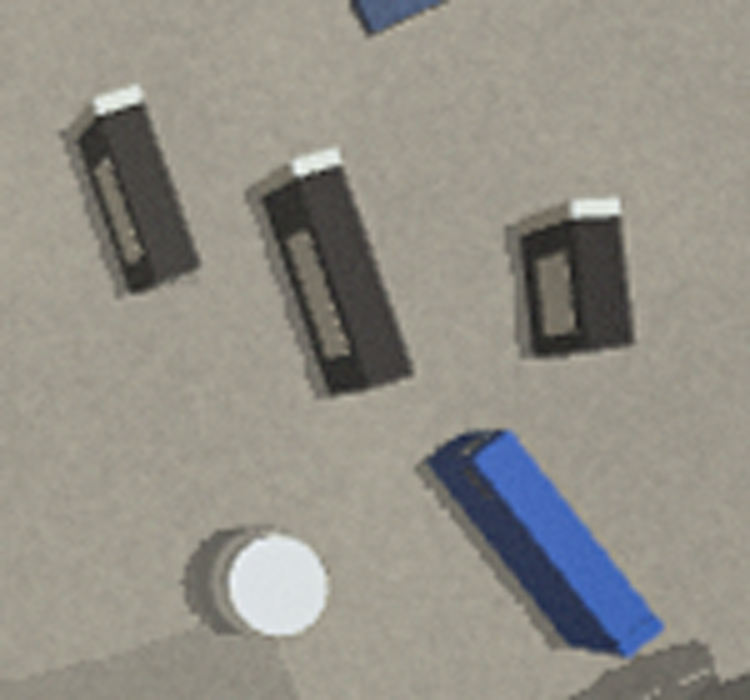

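View pics/t1b.png

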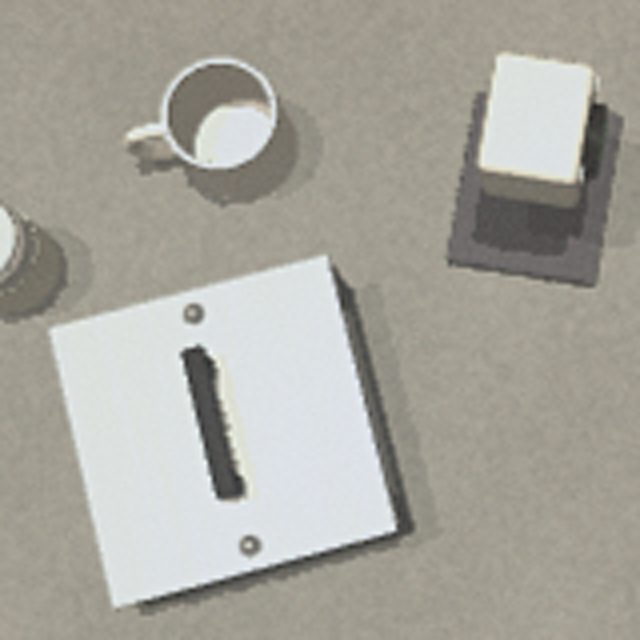

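View pics/s1a.png

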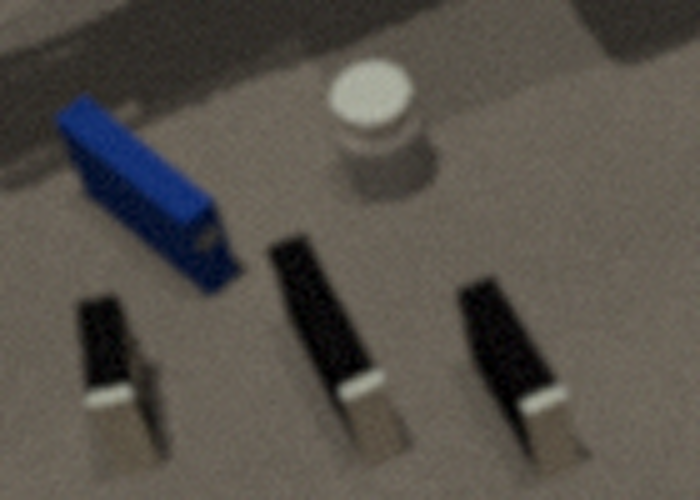

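View pics/s1b.png

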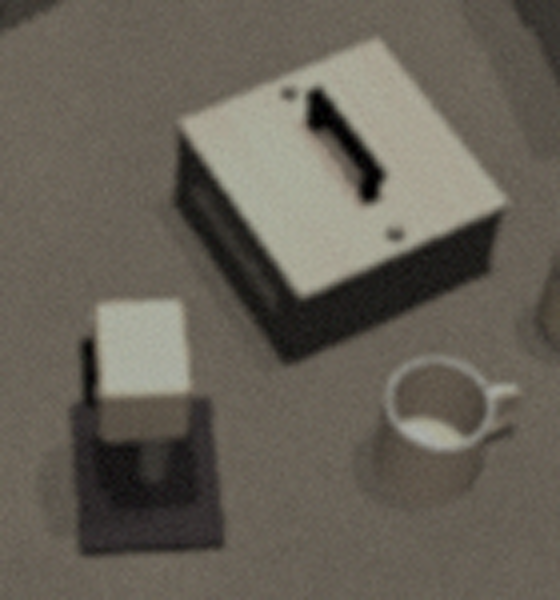

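```bash
python3 - <<'E'
from h import *
T=cal('top');S=cal('scene')
def t(p): return np.array([320,180])+np.array(p)/5-0.4
def tb(p): return np.array([120,120])+np.array(p)/4-0.4
def sa(p): return np.array([110,150])+np.array(p)/5-0.4
def sb(p): return np.array([270,140])+np.array(p)/4-0.4
for n,cs in dict(long=[(290,162),(340,151),(412,373),(362,388)],mid=[(93,99),(142,88),(200,267),(152,281)],short=[(570,204),(620,199),(633,343),(585,347)],
  blue=[(473,447),(513,430),(663,627),(627,655)]).items():
    P=ray(T,[t(c) for c in cs],0.084)[:,:2]
    a=(P[0]+P[1])/2;b=(P[2]+P[3])/2;d=a-b
    print(n,np.round((a+b)/2,3),'len',round(np.linalg.norm(d),3),'w',np.round([np.linalg.norm(P[0]-P[1]),np.linalg.norm(P[2]-P[3])],3),'yaw',round(np.degrees(np.arctan2(d[1],d[0])),1))
# cover corners z=.106
P=ray(T,[tb(c) for c in [(50,330),(328,256),(398,532),(115,606)]],0.106)[:,:2]
print('cover',P.round(3),P.mean(0).round(4))
print('pins top',ray(T,[tb((194,312)),tb((250,545))],0.113).round(4), 'handle',ray(T,[tb((199,350)),tb((234,495))],0.046).round(3),ray(T,[tb((199,350)),tb((234,495))],0.146).round(4))
print('tri pins',tri(T,tb((194,312)),S,sb((396,233))),tri(T,tb((250,545)),S,sb((290,93))))
# reader foot
P=ray(T,[tb(c) for c in [(480,92),(622,112),(597,286),(449,262)]],0.01)[:,:2];print('foot',P.round(3),P.mean(0))
P=ray(T,[tb(c) for c in [(499,54),(597,70),(582,180),(480,168)]],0.195)[:,:2];print('head',P.round(3),P.mean(0))
for n,p,z in [('jar',(275,583),.085)]: print(n,ray(T,t(p),z))
E
```

```text
long [ 0.47  -0.267] len 0.127 w [0.028 0.029] yaw 14.4
mid [ 0.519 -0.158] len 0.104 w [0.028 0.027] yaw 15.2
short [ 0.464 -0.404] len 0.078 w [0.028 0.026] yaw 0.9
blue [ 0.322 -0.374] len 0.131 w [0.024 0.025] yaw 34.1
cover [[0.566 0.425]
 [0.613 0.24 ]
 [0.426 0.193]
 [0.382 0.378]] [0.4969 0.309 ]
pins top [[0.5749 0.3277 0.113 ]
 [0.4197 0.2889 0.113 ]] handle [[0.56  0.34  0.046]
 [0.458 0.314 0.046]] [[0.5437 0.3164 0.146 ]
 [0.4498 0.2928 0.146 ]]
tri pins [0.57653655 0.32964956 0.10440557] [0.42032148 0.29126554 0.10102595]
foot [[0.756 0.143]
 [0.739 0.038]
 [0.608 0.059]
 [0.628 0.167]] [0.68257461 0.10193379]
head [[0.722 0.118]
 [0.71  0.056]
 [0.639 0.067]
 [0.648 0.131]] [0.67975421 0.09338436]
jar [[ 0.30302976 -0.21540235  0.085     ]]
```

```bash
cat >> h.py <<'E'
def plan(x,y,z,psi,o=None):
    "turn first, then total shift in cm in the turned tool axes"
    o=o or ctrl.get_obs(); R=Ro.from_euler('xyz',o['eef_rot']).as_matrix()
    p0=np.degrees(np.arctan2(R[1,1],R[0,1])); d=np.array([x,y,z])-o['ee_pos']; a=np.radians(psi)
    tx=-d[2]; ty=d[0]*np.cos(a)+d[1]*np.sin(a); tz=d[0]*np.sin(a)-d[1]*np.cos(a)
    turn=-((psi-p0+180)%360-180)
    print('psi now %.1f turn %.1f (rows %.1f); shift cm x %.2f y %.2f z %.2f  rows>=%.1f'%(p0,turn,abs(turn)/7.16,tx*100,ty*100,tz*100,np.linalg.norm(d)/.0417))
def st():
    o=ctrl.get_obs(); R=Ro.from_euler('xyz',o['eef_rot']).as_matrix()
    print('t %.1f'%o['time_s'],'tcp',o['ee_pos'].round(4),'psi %.2f'%np.degrees(np.arctan2(R[1,1],R[0,1])),'F',o['force'].round(1),'w %.4f'%o['grip_width'],'q',o['qpos'].round(2))
E
python3 -c "
from h import *
plan(.497,.307,.26,-76)"
```

```text
psi now -67.1 turn 8.9 (rows 1.2); shift cm x -5.48 y -72.09 z -47.14  rows>=20.7
```

Call:
play_rows --increments '[[[0, -2.75, 0, 0, 4.45], [0, -2.75, 0, 0, 4.45], [0, 0, -3, -1.96, 0], [0, 0, -3, -1.96, 0], [0, 0, -3, -1.96, 0], [0, 0, -3, -1.96, 0], [0, 0, -3, -1.96, 0], [0, 0, -3, -1.96, 0], [0, 0, -3, -1.96, 0], [0, 0, -3, -1.96, 0], [0, 0, -3, -1.96, 0], [0, 0, -3, -1.96, 0]]]' --newtons 40

```text
time_s: 1.25
ee_pos: [0.3317, -0.1664, 0.2606]
eef_rot: [2.395, 1.57, -0.503]
force: [0.8, -0.5, -0.3]
grip_width: 0.0941
```

Call:
play_rows --increments '[[[0, 0, -3, -1.96, 0], [0, 0, -3, -1.96, 0], [0, 0, -3, -1.96, 0], [0, 0, -3, -1.96, 0], [0, 0, -3, -1.96, 0], [0, 0, -3, -1.96, 0], [0, 0, -3, -1.96, 0], [0, 0, -3, -1.96, 0], [0, 0, -3, -1.96, 0], [0, 0, -3, -1.96, 0], [0, 0, 0, 0, 0], [0, 0, 0, 0, 0]]]'

```text
time_s: 2.25
ee_pos: [0.4491, 0.1715, 0.2598]
eef_rot: [0.087, 1.57, -2.807]
force: [0.7, -0.5, -0.4]
grip_width: 0.0937
```

```bash
python3 - <<'E'
from h import *
st()
im=ctrl.camera('wrist'); save('w2',im)
im=ctrl.camera('top'); save('t2',im)
E
```

```text
t 2.2 tcp [0.4491 0.1715 0.2598] psi -75.85 F [ 0.7 -0.5 -0.4] w 0.0937 q [ 0.29  0.11  1.63 -0.    1.41  1.61]
```

View pics/w2.png

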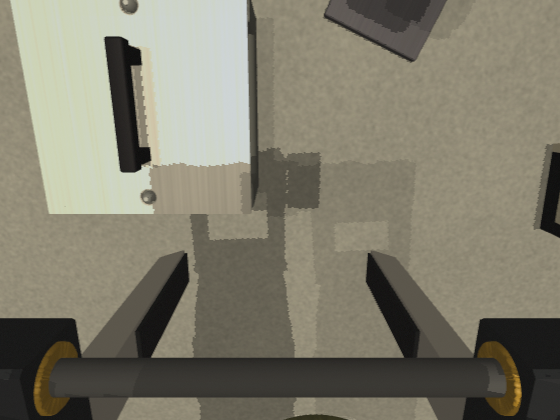

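```bash
python3 - <<'E'
from h import *
W=cal('wrist')
print(ray(W,[(128,4),(148,197)],.113).round(4))
print('handle',ray(W,[(116,38),(129,171)],.146).round(4))
h=ray(W,[(116,38),(129,171)],.146)
plan(.497,.3065,.22,-76)
E
```

```text
[[0.5753 0.3224 0.113 ]
 [0.4236 0.2841 0.113 ]]
handle [[0.5464 0.3145 0.146 ]
 [0.4518 0.2924 0.146 ]]
psi now -76.0 turn 0.0 (rows 0.0); shift cm x 4.03 y -12.10 z -7.97  rows>=3.6
```

Call:
play_rows --increments '[[[0, 0.6, -2, -1.35, 0], [0, 0.6, -2, -1.35, 0], [0, 0.6, -2, -1.35, 0], [0, 0.6, -2, -1.35, 0], [0, 0.6, -2, -1.35, 0], [0, 0.6, -2, -1.35, 0], [0, 0, 0, 0, 0], [0, 0, 0, 0, 0]]]'

```text
time_s: 3.02
ee_pos: [0.4989, 0.3057, 0.2241]
eef_rot: [0.408, 1.57, -2.489]
force: [-0.1, 0.8, 0.6]
grip_width: 0.0939
```

```bash
python3 - <<'E'
from h import *
st()
im=ctrl.camera('wrist'); save('w3',im)
E
```

```text
t 3.0 tcp [0.4989 0.3057 0.2241] psi -76.01 F [-0.1  0.8  0.6] w 0.0939 q [ 0.49  0.37  1.39 -0.    1.39  1.81]
```

View pics/w3.png

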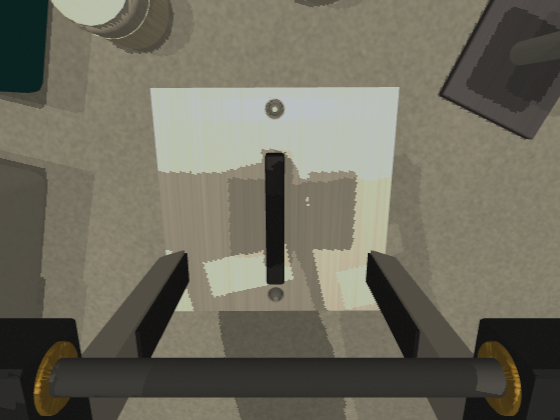

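```bash
python3 - <<'E'
from h import *
W=cal('wrist')
p=ray(W,[(275,108.5),(275.5,294)],.113);print(p.round(4),p.mean(0))
h=ray(W,[(274.5,154),(275,284)],.146);print('handle',h.round(4),h.mean(0))
c=ray(W,[(151,88),(399,87),(388,310),(164,310)],.106);print(c.round(4),c.mean(0))
for q in(p[0]-p[1],h[0]-h[1]):print(np.degrees(np.arctan2(q[1],q[0])),np.linalg.norm(q))
m=h.mean(0)
plan(m[0],m[1],.122,-76)
E
```

```text
[[0.5765 0.3261 0.113 ]
 [0.4254 0.2885 0.113 ]] [0.5009565  0.30730746 0.113     ]
handle [[0.5472 0.3191 0.146 ]
 [0.451  0.295  0.146 ]] [0.49912358 0.30705493 0.146     ]
[[0.5683 0.4215 0.106 ]
 [0.6144 0.2383 0.106 ]
 [0.4306 0.1849 0.106 ]
 [0.3817 0.3818 0.106 ]] [0.49878045 0.3066108  0.106     ]
13.984199785074752 0.15569922790791169
14.02355736543855 0.09916265626297871
psi now -76.0 turn -0.0 (rows 0.0); shift cm x 10.26 y -0.17 z -0.07  rows>=2.5
```

Call:
play_rows --increments '[[[0, 2.2, -0.15, 0, 0], [0, 2, 0, 0, 0], [0, 2, 0, 0, 0], [0, 2, 0, 0, 0], [0, 2, 0, 0, 0], [0, 0, 0, 0, 0], [255, 0, 0, 0, 0], [255, 0, 0, 0, 0], [255, 0, 0, 0, 0], [255, 0, 0, 0, 0], [255, 0, 0, 0, 0], [255, 0, 0, 0, 0]]]' --newtons 40

```text
time_s: 4.07
ee_pos: [0.4985, 0.308, 0.123]
eef_rot: [-2.932, 1.57, 0.454]
force: [-0.1, -0.3, 0.1]
grip_width: 0.0575
```

Call:
play_rows --increments '[[[255, 0, 0, 0, 0], [255, 0, 0, 0, 0], [255, 0, 0, 0, 0], [255, 0, 0, 0, 0], [255, 0, 0, 0, 0], [255, 0, 0, 0, 0]]]'

```text
time_s: 4.57
ee_pos: [0.4984, 0.3079, 0.1224]
eef_rot: [0.192, 1.571, -2.705]
force: [-0.8, 0.1, -0.8]
grip_width: 0.0176
```

```bash
python3 - <<'E'
from h import *
st()
plan(.42,.04,.2,-76)
E
```

```text
t 4.6 tcp [0.4984 0.3079 0.1224] psi -75.99 F [-0.8  0.1 -0.8] w 0.0176 q [0.49 0.46 1.51 0.   1.18 1.82]
psi now -76.0 turn 0.0 (rows 0.0); shift cm x -7.76 y 24.10 z 14.08  rows>=6.9
```

Call:
play_rows --increments '[[[255, 0, 0, 0, 0], [255, 0, 0, 0, 0], [255, 0, 0, 0, 0], [255, 0, 0, 0, 0], [255, -0.5, 0, 0, 0], [255, -0.5, 0, 0, 0], [255, -0.5, 0, 0, 0], [255, -1, 0, 0, 0], [255, -1.5, 0, 0, 0], [255, -1.5, 0, 0, 0], [255, 0, 0, 0, 0], [255, 0, 0, 0, 0]]]'

```text
time_s: 5.57
ee_pos: [0.4986, 0.308, 0.1782]
eef_rot: [-2.878, 1.569, 0.508]
force: [0.7, -0.2, -2.6]
grip_width: 0.0139
```

```bash
python3 - <<'E'
from h import *
st()
plan(.42,.04,.19,-76)
save('w4',ctrl.camera('wrist'))
E
```

```text
t 5.6 tcp [0.4986 0.308  0.1782] psi -75.99 F [ 0.7 -0.2 -2.6] w 0.0139 q [0.49 0.4  1.45 0.   1.29 1.82]
psi now -76.0 turn 0.0 (rows 0.0); shift cm x -1.18 y 24.11 z 14.11  rows>=6.7
```

View pics/w4.png

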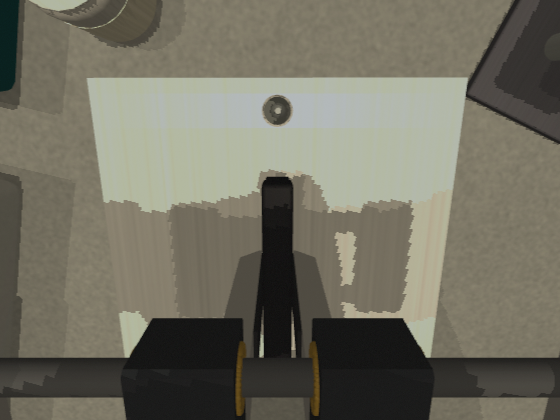

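Call:
play_rows --increments '[[[255, -0.6, 0, 2, 0], [255, -0.6, 0, 2.5, 0], [255, 0, 0, 2.5, 0], [255, 0, 1, 2.5, 0], [255, 0, 1.5, 2.5, 0], [255, 0, 2.5, 2.1, 0], [255, 0, 2.5, 0, 0], [255, 0, 2.5, 0, 0], [255, 0, 2.5, 0, 0], [255, 0, 2.5, 0, 0], [255, 0, 2.5, 0, 0], [255, 0, 2.5, 0, 0]]]'

```text
time_s: 6.62
ee_pos: [0.4097, 0.0785, 0.1887]
eef_rot: [-0.169, 1.57, -3.067]
force: [0.8, 0.5, -3.1]
grip_width: 0.0135
```

Call:
play_rows --increments '[[[255, 2, 2.5, 0, 0], [255, 2, 1.6, 0, 0], [255, 2, 0, 0, 0], [255, 2, 0, 0, 0], [255, 1.5, 0, 0, 0], [255, 1.5, 0, 0, 0], [255, 1.5, 0, 0, 0], [255, 0, 0, 0, 0], [255, 0, 0, 0, 0]]]'

```text
time_s: 7.37
ee_pos: [0.4192, 0.0399, 0.0639]
eef_rot: [-0.241, 1.569, -3.138]
force: [-0.3, 0.9, -2.0]
grip_width: 0.0134
```

```bash
python3 - <<'E'
from h import *
st()
plan(.42,.04,.0235,-76)
im=ctrl.camera('top');np.save('top5.npy',im); save('t5',im)
save('s5',ctrl.camera('scene'))
E
```

```text
t 7.4 tcp [0.4192 0.0399 0.0639] psi -76.00 F [-0.3  0.9 -2. ] w 0.0134 q [0.01 0.21 2.01 0.   0.93 1.33]
psi now -76.0 turn 0.0 (rows 0.0); shift cm x 4.04 y 0.01 z -0.07  rows>=1.0
```

View pics/t5.png

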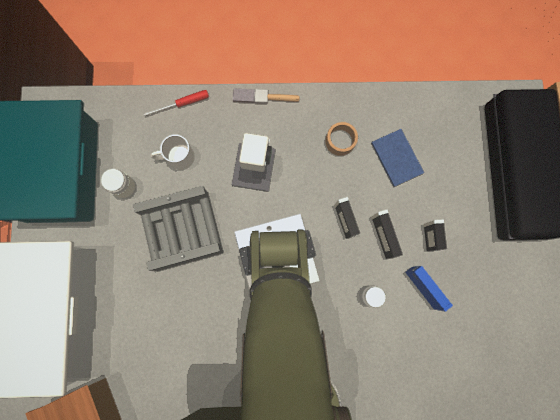

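View pics/s5.png

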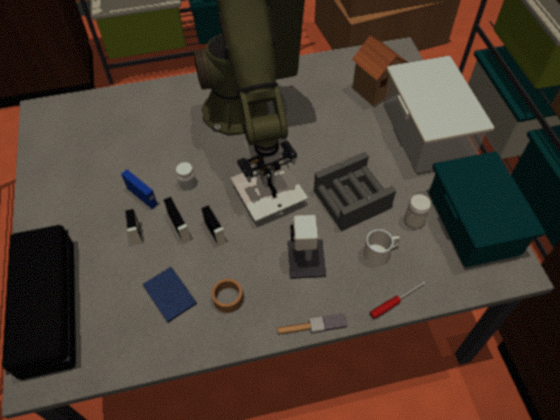

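Call:
play_rows --increments '[[[255, 1.2, 0, 0, 0], [255, 1.2, 0, 0, 0], [255, 0.8, 0, 0, 0], [255, 0.5, 0, 0, 0], [255, 0.4, 0, 0, 0], [255, 0, 0, 0, 0], [150, 0, 0, 0, 0], [150, 0, 0, 0, 0], [150, 0, 0, 0, 0], [150, 0, 0, 0, 0], [150, -1, 0, 0, 0], [150, -2, 0, 0, 0]]]'

```text
time_s: 8.47
ee_pos: [0.4189, 0.0399, 0.0526]
eef_rot: [-0.23, 1.568, -3.127]
force: [-0.5, -1.0, 0.9]
grip_width: 0.0387
```

Call:
play_rows --increments '[[[110, -3.5, 0, 0, 0], [110, -3.5, 0, 0, 0], [110, -3.5, 0, 0, 0], [110, -2, 0, 0, 0], [110, 0, 0, 0, 0]]]'

```text
time_s: 8.88
ee_pos: [0.4216, 0.04, 0.1828]
eef_rot: [2.906, 1.563, 0.009]
force: [0.8, 0.9, 0.7]
grip_width: 0.0534
```

```bash
python3 - <<'E'
from h import *
st()
W=cal('wrist');im=ctrl.camera('wrist');save('w6',im)
np.save('sc6.npy',ctrl.camera('scene'))
plan(.471,-.267,.17,-75.6)
save('t6c',np.load('top5.npy'),(120,170,240,290),5)
E
```

```text
t 8.9 tcp [0.4216 0.04   0.1828] psi -75.99 F [0.8 0.9 0.7] w 0.0534 q [0.01 0.03 1.89 0.   1.21 1.33]
psi now -76.0 turn -0.4 (rows 0.1); shift cm x 0.88 y 31.00 z 2.70  rows>=7.5
```

View pics/w6.png

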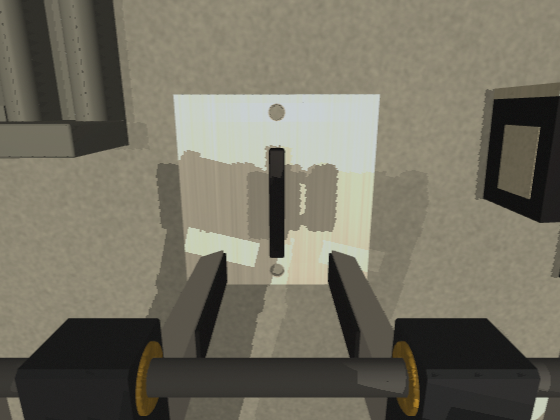

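View pics/t6c.png

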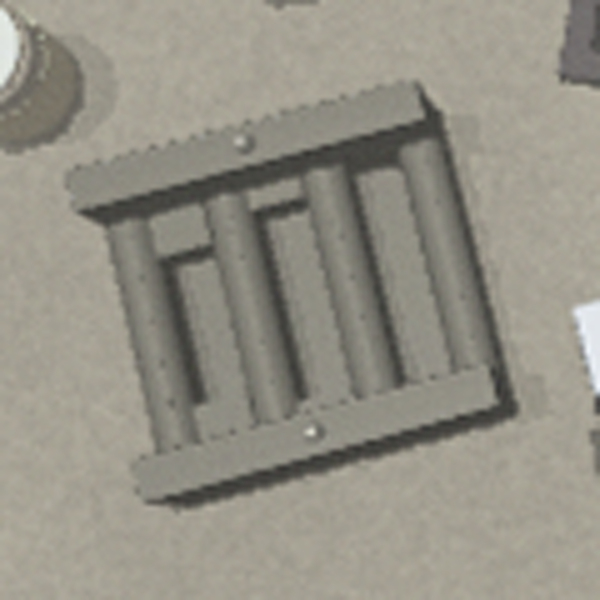

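Call:
play_rows --increments '[[[110, 0, 3, 0.27, 0], [110, 0, 3.1, 0.27, 0], [110, 0, 3.1, 0.27, 0], [110, 0, 3.1, 0.27, 0], [110, 0, 3.1, 0.27, 0], [110, 0, 3.1, 0.27, 0], [110, 0, 3.1, 0.27, 0], [110, 0, 3.1, 0.27, 0], [110, 0, 3.1, 0.27, 0], [110, 0, 3.1, 0.27, 0], [110, 0, 0, 0, 0], [110, 0, 0, 0, 0]]]'

```text
time_s: 9.98
ee_pos: [0.4678, -0.267, 0.1764]
eef_rot: [-0.848, 1.568, 2.536]
force: [0.5, 1.5, -0.8]
grip_width: 0.0536
```

```bash
python3 - <<'E'
from h import *
st()
W=cal('wrist');im=ctrl.camera('wrist');save('w7',im)
print(proj(W,[[.471,-.267,.084]]))
T=cal('top');print(ray(T,[np.array([120,170])+np.array(p)/5-.4 for p in[(245,141),(315,432)]],.113))
E
```

```text
t 10.0 tcp [ 0.4678 -0.267   0.1764] psi -76.11 F [ 0.5  1.5 -0.8] w 0.0536 q [-0.59  0.3   1.59  0.    1.26  0.74]
[[278.33465621 213.58994891]]
[[0.57436454 0.32640789 0.113     ]
 [0.41927639 0.28763868 0.113     ]]
```

View pics/w7.png

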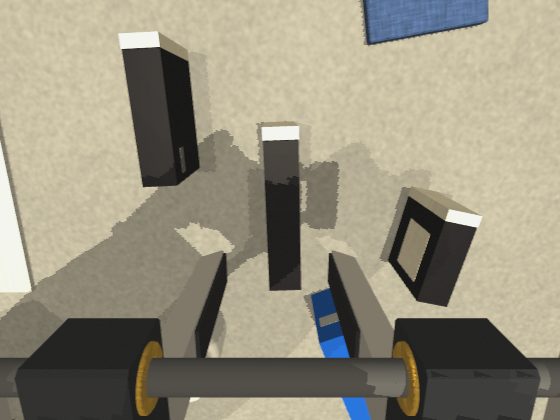

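```bash
cat >> h.py <<'E'
def face(C,cs,z=.084):
    "corners: left-far,right-far,right-near,left-near"
    P=ray(C,cs,z)[:,:2];a=(P[0]+P[1])/2;b=(P[2]+P[3])/2;d=a-b
    print('c',((a+b)/2).round(4),'len %.4f w %.4f %.4f yaw %.2f'%(np.linalg.norm(d),np.linalg.norm(P[0]-P[1]),np.linalg.norm(P[2]-P[3]),np.degrees(np.arctan2(d[1],d[0]))))
    return (a+b)/2,np.degrees(np.arctan2(d[1],d[0]))
E
python3 - <<'E'
from h import *
W=cal('wrist')
c,y=face(W,[(261,126.5),(299,126),(301,289.5),(268,290.5)])
plan(c[0],c[1],.052,y-90)
face(W,[(119,34),(158,32),(178,185),(143,186)])
E
```

```text
c [ 0.4719 -0.2691] len 0.1299 w 0.0272 0.0269 yaw 15.66
psi now -76.0 turn -1.7 (rows 0.2); shift cm x 12.48 y 0.40 z -0.31  rows>=3.0
c [ 0.5208 -0.16  ] len 0.1042 w 0.0263 0.0263 yaw 16.96
```

Call:
play_rows --increments '[[[110, 2.5, 0.4, -0.3, -1], [110, 2.5, 0, 0, 0], [110, 2.5, 0, 0, 0], [110, 2.5, 0, 0, 0], [110, 2.4, 0, 0, 0], [110, 0, 0, 0, 0], [255, 0, 0, 0, 0], [255, 0, 0, 0, 0], [255, 0, 0, 0, 0], [255, 0, 0, 0, 0], [255, 0, 0, 0, 0], [255, 0, 0, 0, 0]]]' --newtons 35

```text
time_s: 11.03
ee_pos: [0.4728, -0.2698, 0.0556]
eef_rot: [2.351, 1.569, -0.529]
force: [-1.4, 0.6, 8.1]
grip_width: 0.0255
```

```bash
python3 - <<'E'
from h import *
st()
W=cal('wrist');im=ctrl.camera('wrist');save('w8',im)
E
```

```text
t 11.0 tcp [ 0.4728 -0.2698  0.0556] psi -74.99 F [-1.4  0.6  8.1] w 0.0255 q [-0.59  0.46  1.68  0.    1.    0.72]
```

View pics/w8.png

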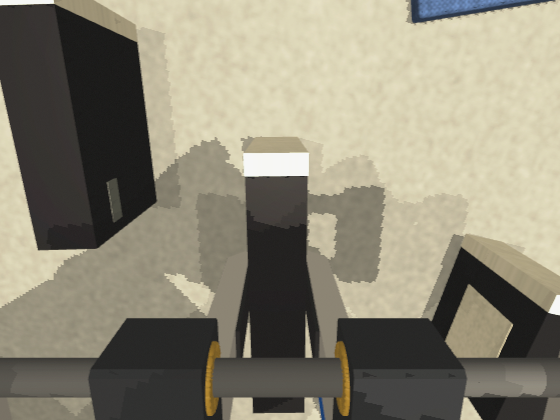

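Call:
play_rows --increments '[[[255, 0, 0, 0, 0], [255, 0, 0, 0, 0], [255, 0, 0, 0, 0]]]'

```text
time_s: 11.33
ee_pos: [0.4728, -0.2698, 0.0556]
eef_rot: [2.375, 1.569, -0.505]
force: [-1.1, 1.2, 7.5]
grip_width: 0.026
```

```bash
python3 - <<'E'
from h import *
st()
T=cal('top');save('t8',ctrl.camera('top'),(320,150,500,320),4)
E
```

```text
t 11.3 tcp [ 0.4728 -0.2698  0.0556] psi -74.99 F [-1.1  1.2  7.5] w 0.0260 q [-0.59  0.46  1.68  0.    1.    0.72]
```

View pics/t8.png

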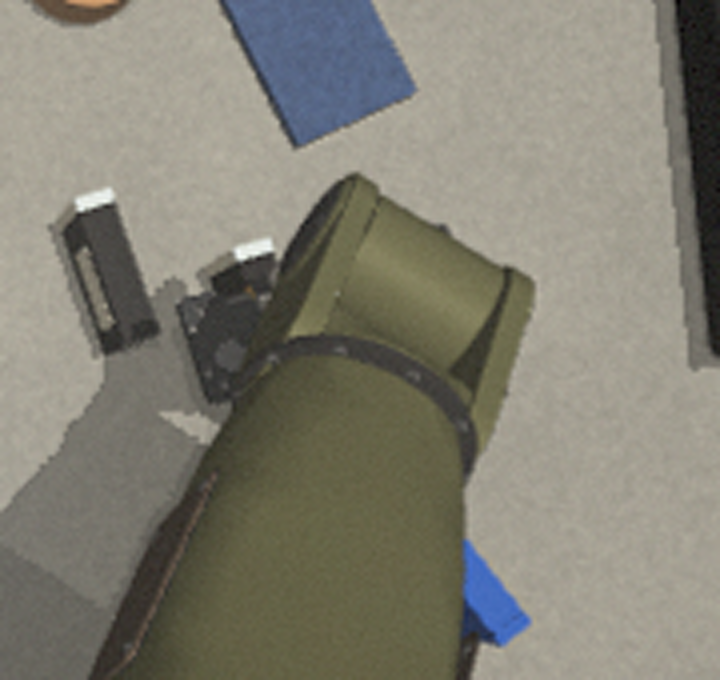

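Call:
play_rows --increments '[[[255, -0.5, 0, 0, 0], [255, -1, 0, 0, 0], [255, -1.5, 0, 0, 0], [255, -2, 0, 0, 0], [255, -2.5, 0, 0, 0], [255, -2.5, 0, 0, 0], [255, -2, 0, 0, 0], [255, -1, 0, 0, 0], [255, 0, 0, 0, 0], [255, 0, 0, 0, 0]]]'

```text
time_s: 12.22
ee_pos: [0.4722, -0.2694, 0.1841]
eef_rot: [-0.826, 1.571, 2.578]
force: [-1.0, 0.3, -3.1]
grip_width: 0.0257
```

```bash
python3 - <<'E'
from h import *
st()
save('w9',ctrl.camera('wrist'));save('s9',ctrl.camera('scene'),(80,100,360,310),2.8)
plan(.55,-.15,.175,-76)
E
```

```text
t 12.2 tcp [ 0.4722 -0.2694  0.1841] psi -74.99 F [-1.   0.3 -3.1] w 0.0257 q [-0.59  0.3   1.57 -0.    1.27  0.72]
psi now -75.0 turn 1.0 (rows 0.1); shift cm x 0.80 y -9.68 z -10.47  rows>=3.4
```

View pics/w9.png

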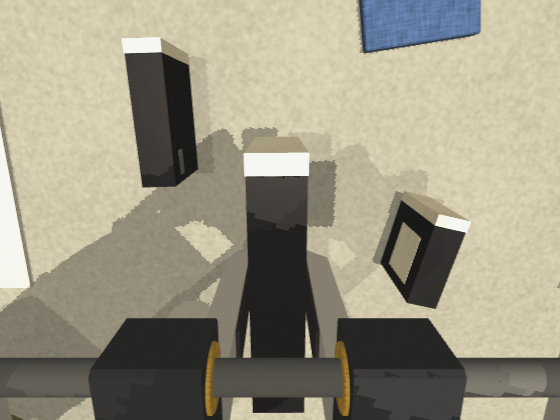

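View pics/s9.png

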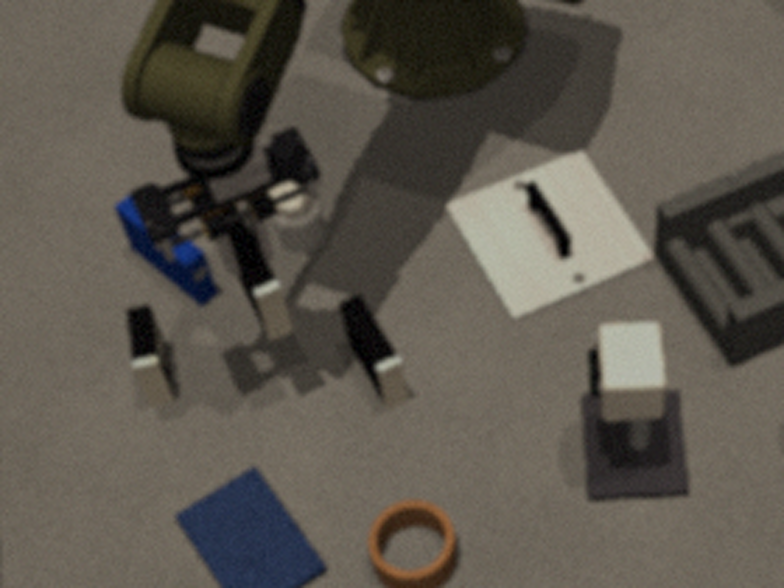

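```bash
python3 - <<'E'
from h import *
T=cal('top');S=cal('scene')
print(ray(T,[np.array([120,120])+np.array(p)/4-.4 for p in[(607,140),(607,105),(605,175)]],.16))
print(tri(T,np.array([120,120])+np.array((604,140))/4-.4,S,np.array([270,140])+np.array((86,370))/4-.4))
save('t10',np.load('top0.npy'),(230,120,290,195),8)
save('s10',np.load('sc0.npy'),(280,205,330,280),8)
o=ctrl.get_obs();W=cal('wrist');p=ray(W,[(276,152.5),(244,152.5),(308,152.5)],o['ee_pos'][2]+.0284)
R=yaw();print((R.T@(p-o['ee_pos']).T).T)
E
```

```text
[[0.67448251 0.05086038 0.16      ]
 [0.69808351 0.05036346 0.16      ]
 [0.65105881 0.05265148 0.16      ]]
[0.67472371 0.05497044 0.16069359]
[[-0.02849633 -0.00027819 -0.0640609 ]
 [-0.02847448 -0.01317793 -0.06406595]
 [-0.02851817  0.01261606 -0.06405584]]
```

View pics/t10.png

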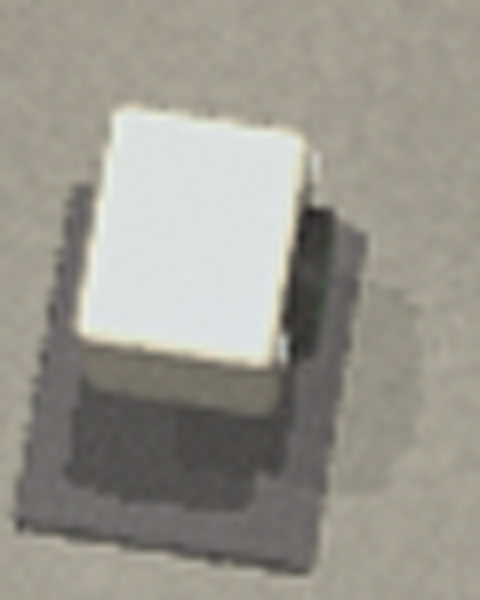

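View pics/s10.png

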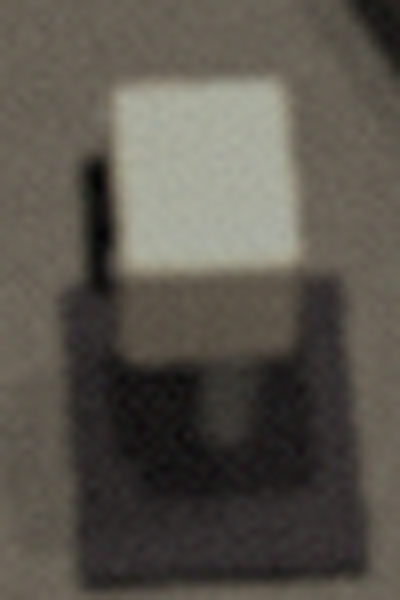

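```bash
python3 - <<'E'
from h import *
plan(.651,-.078,.174,-99)
E
```

```text
psi now -75.0 turn 24.0 (rows 3.4); shift cm x 0.90 y -21.69 z -14.70  rows>=6.3
```

Call:
play_rows --increments '[[[255, 0, 0, 0, 6], [255, 0, 0, 0, 6], [255, 0, 0, 0, 6], [255, 0, 0, 0, 6], [255, 0.1, -1, -2, 0], [255, 0.1, -2, -2, 0], [255, 0.1, -3, -2, 0], [255, 0.1, -3, -2, 0], [255, 0.1, -3, -2, 0], [255, 0.1, -3, -2, 0], [255, 0.1, -3, -1.5, 0], [255, 0.1, -2, -1.2, 0]]]'

```text
time_s: 13.32
ee_pos: [0.6496, -0.0922, 0.1744]
eef_rot: [-0.177, 1.568, 2.809]
force: [-0.1, -0.2, -2.3]
grip_width: 0.0257
```

Call:
play_rows --increments '[[[255, 0.1, -1.7, 0, 0], [255, 0, 0, 0, 0], [255, 0, 0, 0, 0]]]'

```text
time_s: 13.57
ee_pos: [0.6511, -0.0776, 0.1738]
eef_rot: [0.043, 1.568, 3.029]
force: [0.7, -0.2, -1.3]
grip_width: 0.0262
```

```bash
python3 - <<'E'
from h import *
st();plan(.651,-.078,.174,-99)
save('w11',ctrl.camera('wrist'));save('s11',ctrl.camera('scene'),(180,130,400,300),3.5);
save('t11',ctrl.camera('top'),(180,80,400,250),3.5)
E
```

```text
t 13.6 tcp [ 0.6511 -0.0776  0.1738] psi -98.92 F [ 0.7 -0.2 -1.3] w 0.0262 q [-0.17  0.56  1.22 -0.    1.36  1.55]
psi now -98.9 turn 0.1 (rows 0.0); shift cm x -0.02 y 0.04 z 0.00  rows>=0.0
```

View pics/w11.png

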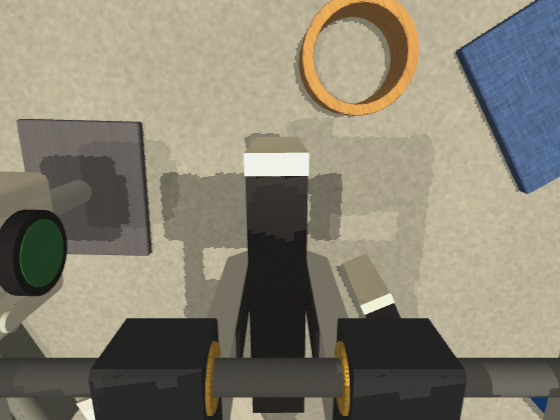

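View pics/s11.png

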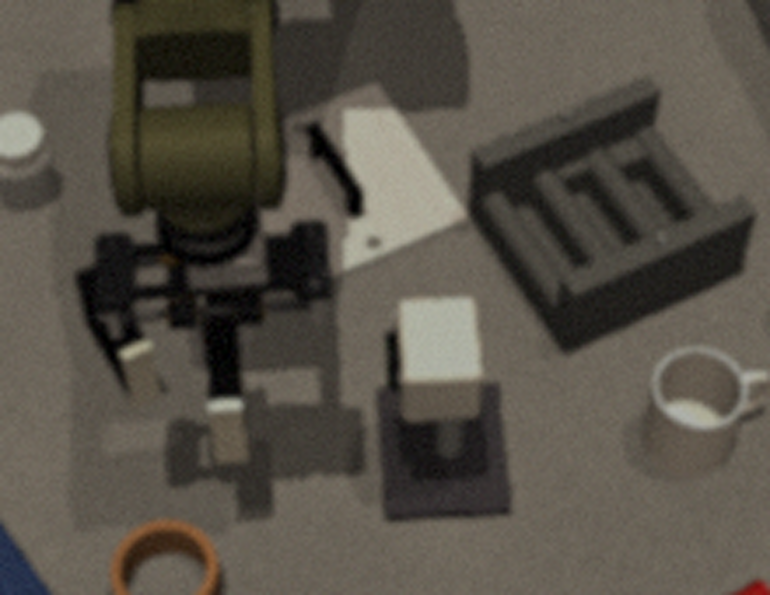

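View pics/t11.png

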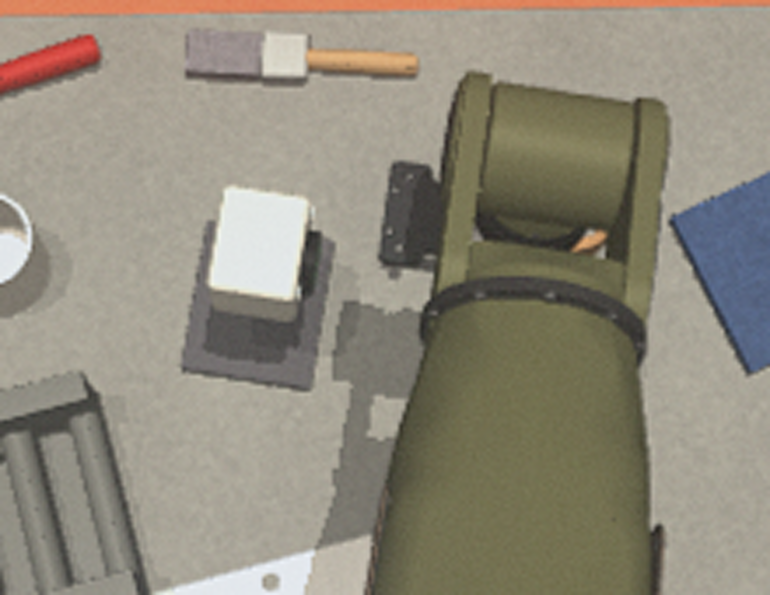

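```bash
python3 - <<'E'
from h import *
W=cal('wrist');l=ray(W,(43,252),.16)[0];print(l)
o=ctrl.get_obs();print('in tool',yaw().T@(l-o['ee_pos']))
f=ray(W,[(142,122),(151,254)],.012);d=f[0]-f[1];print(np.degrees(np.arctan2(d[1],d[0])))
E
```

```text
[0.67511235 0.05036349 0.16      ]
in tool [ 0.01499618 -0.13179808 -0.00336328]
-10.934369254471228
```

Call:
play_rows --increments '[[[255, 0, 0, 0, 0], [255, 0, 0, 0, 0], [255, 0, 0, 0, 0], [255, 0, 0, 0, 0], [255, 0, 0, 0, 0], [255, 0, 0, 0, 0], [255, 0, 0, 0, 0], [255, 0, 0, 0, 0], [255, 0, 0, 0, 0], [255, 0, 0, 0, 0], [255, 0, 0, 0, 0], [255, 0, 0, 0, 0]]]'

```text
time_s: 14.72
ee_pos: [0.6515, -0.0782, 0.1754]
eef_rot: [-0.22, 1.571, 2.765]
force: [0.3, -1.4, -2.6]
grip_width: 0.026
```

Call:
play_rows --increments '[[[255, 0, 1, 0, 0], [255, 0, 2, 0, 0], [255, 0, 1.7, 0, 0], [255, 0, 0.7, 0, -5], [255, 0, 0, 0, -7], [255, 0, 0, 0, -7], [255, 0, 0, 0, -7], [255, 0, 0, 0, -7], [255, 0, 0, 0, -7], [255, 0, 0, 0, -7], [255, 0, 0, 0, -7], [255, 0, 0, 0, -7]]]'

```text
time_s: 15.72
ee_pos: [0.6429, -0.1323, 0.1754]
eef_rot: [0.181, 1.571, -2.047]
force: [-0.6, -0.2, -1.5]
grip_width: 0.0258
```

Call:
play_rows --increments '[[[255, 0, 0, 0, -7], [255, 0, 0, 0, -7], [255, 0, 0, 0, -7], [255, 0, 0, 0, -5], [255, 0, 0, 0, -3], [255, 0, 0, 0, 0], [255, 0, 0, 0, 0]]]'

```text
time_s: 16.3
ee_pos: [0.6429, -0.1321, 0.1754]
eef_rot: [-0.824, 1.571, -2.554]
force: [-0.5, -0.1, -1.5]
grip_width: 0.026
```

```bash
python3 - <<'E'
from h import *
st();plan(.645,-.132,.174,-9)
save('w12',ctrl.camera('wrist'))
E
```

```text
t 16.3 tcp [ 0.6429 -0.1321  0.1754] psi -9.12 F [-0.5 -0.1 -1.5] w 0.0260 q [-0.26  0.56  1.22 -0.    1.36 -0.1 ]
psi now -9.1 turn -0.1 (rows 0.0); shift cm x 0.14 y 0.20 z -0.04  rows>=0.1
```

View pics/w12.png

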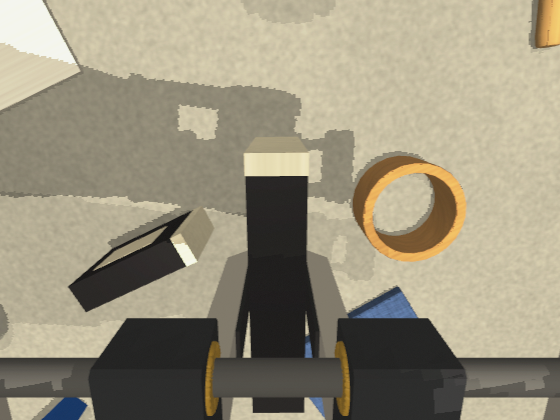

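Call:
play_rows --increments '[[[255, 0, 0.2, 0, 0], [255, 0, 0, 0, 0], [255, 0, 0, 0, 0], [255, 0, 0, 0, 0], [255, 0, 0, 0, 0], [255, 0, 0, 0, 0], [255, 0, 0, 0, 0], [255, 0, 0, 0, 0], [255, 0, 0, 0, 0], [255, 0, 0, 0, 0], [255, 0, 0, 0, 0], [255, 0, 0, 0, 0]]]'

```text
time_s: 17.35
ee_pos: [0.645, -0.1318, 0.1755]
eef_rot: [1.041, 1.571, -0.687]
force: [-0.2, -0.2, -2.2]
grip_width: 0.0258
```

Call:
play_rows --increments '[[[255, 0, 0, 0, -4], [255, 0, 0, 0, -7], [255, 0, 0, 0, -7], [255, 0, 0, 0, -7], [255, 0, 0, 0, -7], [255, 0, 0, 0, -7], [255, 0, 0, 0, -7], [255, 0, 0, 0, -7], [255, 0, 0, 0, -7], [255, 0, 0, 0, -7], [255, 0, 0, 0, -7], [255, 0, 0, 0, -7]]]'

```text
time_s: 18.35
ee_pos: [0.645, -0.1319, 0.1754]
eef_rot: [1.8, 1.571, 1.492]
force: [0.3, 0.3, -2.6]
grip_width: 0.0256
```

Call:
play_rows --increments '[[[255, 0, 0, 0, -5], [255, 0, 0, 0, -4], [255, 0, 1, 0, 0], [255, 0, 2, 0, 0], [255, 0, 1.4, 0, 0], [255, 0, 0.8, 0, 0], [255, 0, 0, 0, 0], [255, 0, 0, 0, 0]]]'

```text
time_s: 19.02
ee_pos: [0.6532, -0.0801, 0.1754]
eef_rot: [-1.947, 1.571, -2.103]
force: [-1.1, -0.6, -1.7]
grip_width: 0.0259
```

```bash
python3 - <<'E'
from h import *
st();plan(.653,-.08,.174,81)
save('w13',ctrl.camera('wrist'))
E
```

```text
t 19.0 tcp [ 0.6532 -0.0801  0.1754] psi 81.02 F [-1.1 -0.6 -1.7] w 0.0259 q [-0.18  0.57  1.21 -0.    1.36 -1.59]
psi now 81.0 turn 0.0 (rows 0.0); shift cm x 0.14 y 0.01 z -0.02  rows>=0.0
```

View pics/w13.png

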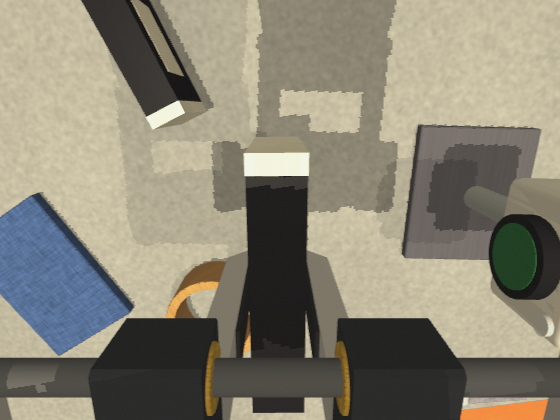

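Call:
play_rows --increments '[[[255, 0, 0, 0, 0], [255, 0, 0, 0, 0], [255, 0, 0, 0, 0], [255, 0, 0, 0, 0], [255, 0, 0, 0, 0], [255, 0, 0, 0, 0], [255, 0, 0, 0, 0], [255, 0, 0, 0, 0], [255, 0, 0, 0, 0], [255, 0, 0, 0, 0], [255, 0, 0, 0, 0], [255, 0, 0, 0, 0]]]'

```text
time_s: 20.07
ee_pos: [0.6531, -0.0805, 0.1755]
eef_rot: [-1.28, 1.571, -1.437]
force: [-0.3, 0.3, -1.5]
grip_width: 0.0258
```

```bash
python3 - <<'E'
from h import *
st();plan(.48,-.10,.23,81);plan(.5125,.2527,.23,104)
o=ctrl.get_obs();o['ee_pos']=np.array([.48,-.1,.23]);plan(.5125,.2527,.23,104,o)
E
```

```text
t 20.1 tcp [ 0.6531 -0.0805  0.1755] psi 81.01 F [-0.3  0.3 -1.5] w 0.0258 q [-0.18  0.57  1.21 -0.    1.36 -1.59]
psi now 81.0 turn 0.0 (rows 0.0); shift cm x -5.45 y -4.63 z -16.80  rows>=4.4
psi now 81.0 turn -23.0 (rows 3.2); shift cm x -5.45 y 35.73 z -5.59  rows>=8.8
psi now 81.0 turn -23.0 (rows 3.2); shift cm x -0.00 y 33.44 z 11.69  rows>=8.5
```

Call:
play_rows --increments '[[[255, -0.9, -1.5, -1.8, 0], [255, -0.9, -1.4, -3, 0], [255, -0.9, -0.7, -3, 0], [255, -0.9, -0.5, -3, 0], [255, -0.9, -0.3, -3, 0], [255, -0.9, -0.2, -3, -5], [255, 0, 0, 0, -6], [255, 0, 0, 0, -6], [255, 0, 0, 0, -6], [255, 0, 2, 0, 0], [255, 0, 2.5, 0, 0], [255, 0, 2.5, 0, 0]]]'

```text
time_s: 21.07
ee_pos: [0.4627, -0.0312, 0.2295]
eef_rot: [-0.324, 1.571, -0.081]
force: [0.1, -0.4, -2.2]
grip_width: 0.0259
```

Call:
play_rows --increments '[[[255, 0, 2.5, 0, 0], [255, 0, 2.5, 0, 0], [255, 0, 2.5, 0, 0], [255, 0, 2.5, 0, 0], [255, 0, 2.5, 0, 0], [255, 0, 2.5, 0, 0], [255, 0, 2.5, 0.5, 0], [255, 0, 2, 1, 0], [255, 0, 2, 2, 0], [255, 0, 2, 2, 0], [255, 0, 2, 2, 0], [255, 0, 1, 2, 0]]]'

```text
time_s: 22.07
ee_pos: [0.4913, 0.2506, 0.2295]
eef_rot: [0.833, 1.57, 1.079]
force: [0.5, -0.3, -2.0]
grip_width: 0.0257
```

Call:
play_rows --increments '[[[255, 0, 0, 1.2, 0], [255, 0, 0, 0.5, 0], [255, 0, 0, 0, 0], [255, 0, 0, 0, 0]]]'

```text
time_s: 22.4
ee_pos: [0.5073, 0.2521, 0.2294]
eef_rot: [-2.934, 1.57, -2.69]
force: [0.2, 0.3, -2.9]
grip_width: 0.0257
```

```bash
python3 - <<'E'
from h import *
st();plan(.5125,.2527,.23,104)
save('w14',ctrl.camera('wrist'))
im=ctrl.camera('top');save('t14',im)
E
```

```text
t 22.4 tcp [0.5073 0.2521 0.2294] psi 103.98 F [ 0.2  0.3 -2.9] w 0.0257 q [ 0.4   0.32  1.44 -0.    1.38 -1.42]
psi now 104.0 turn -0.0 (rows 0.0); shift cm x -0.06 y -0.06 z 0.52  rows>=0.1
```

View pics/w14.png

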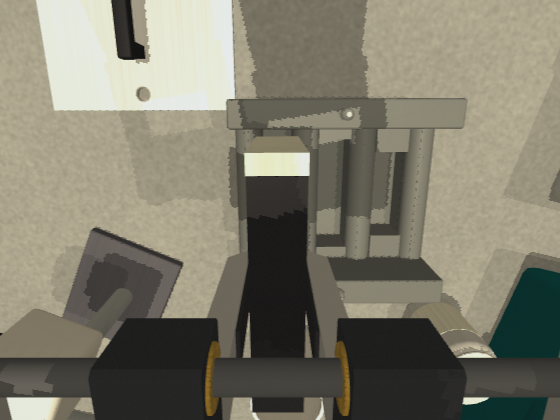

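View pics/t14.png

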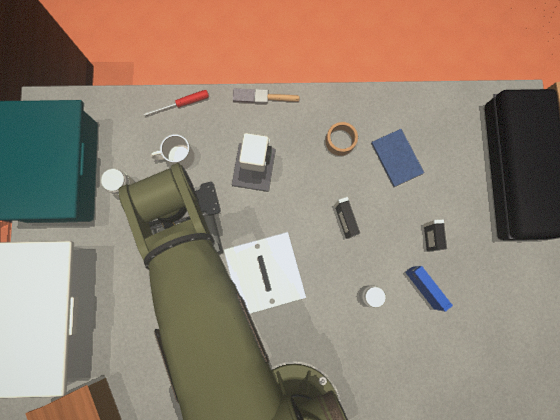

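```bash
python3 - <<'E'
from h import *
W=cal('wrist');o=ctrl.get_obs();R=yaw()
save('w14b',cv2.imread('pics/w14.png')[:,:,::-1],(220,80,480,310),3)
def C(p,z):
    p=ray(W,p,z);q=p-np.array([.499,.307,0]);a=np.radians(14);return np.c_[q[:,0]*np.cos(a)+q[:,1]*np.sin(a),-q[:,0]*np.sin(a)+q[:,1]*np.cos(a)]
print('pin',C([(348,114)],.111))
print('plate outer corners',C([(228,99),(465,98)],.1))
E
```

```text
pin [[-0.08036628 -0.00021627]]
plate outer corners [[-0.09179423 -0.09440552]
 [-0.09235875  0.09441117]]
```

View pics/w14b.png

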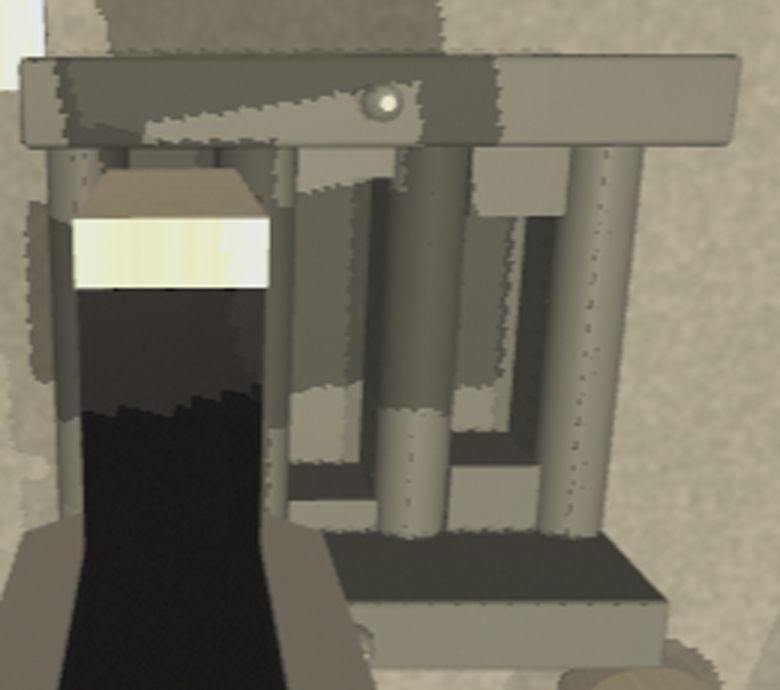

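```bash
python3 - <<'E'
from h import *
plan(.5116,.2525,.178,104)
E
```

```text
psi now 104.0 turn -0.0 (rows 0.0); shift cm x 5.18 y -0.06 z 0.44  rows>=1.2
```

Call:
play_rows --increments '[[[255, 1, -0.06, 0.24, 0], [255, 1.5, 0, 0.2, 0], [255, 1.5, 0, 0, 0], [255, 1.2, 0, 0, 0], [255, 0, 0, 0, 0], [255, 0, 0, 0, 0], [255, 0, 0, 0, 0]]]'

```text
time_s: 23.08
ee_pos: [0.5123, 0.2531, 0.1782]
eef_rot: [0.182, 1.57, 0.427]
force: [0.5, -0.6, -2.8]
grip_width: 0.0255
```

```bash
python3 - <<'E'
from h import *
st();plan(.5116,.2525,.178,104)
W=cal('wrist');im=ctrl.camera('wrist');save('w15',im,(210,60,490,320),2.8)
a=np.radians(14);R2=np.array([[np.cos(a),-np.sin(a)],[np.sin(a),np.cos(a)]])
def cw(x,y,z): q=R2@[x,y]; return [.499+q[0],.307+q[1],z]
print('expect pin',proj(W,[cw(-.08,0,.113)]),'rib edge bottoms inner plate',proj(W,[cw(-.068,-.071,.05),cw(-.068,-.041,.05),cw(-.068,-.056,.1)]))
E
```

```text
t 23.1 tcp [0.5123 0.2531 0.1782] psi 104.00 F [ 0.5 -0.6 -2.8] w 0.0255 q [ 0.39  0.37  1.49  0.    1.28 -1.42]
psi now 104.0 turn 0.0 (rows 0.0); shift cm x 0.02 y -0.04 z -0.08  rows>=0.0
expect pin [[364.84296906 107.77442281]] rib edge bottoms inner plate [[257.96086695 122.9147149 ]
 [295.15064932 122.88893765]
 [276.52708585 126.17917419]]
```

View pics/w15.png

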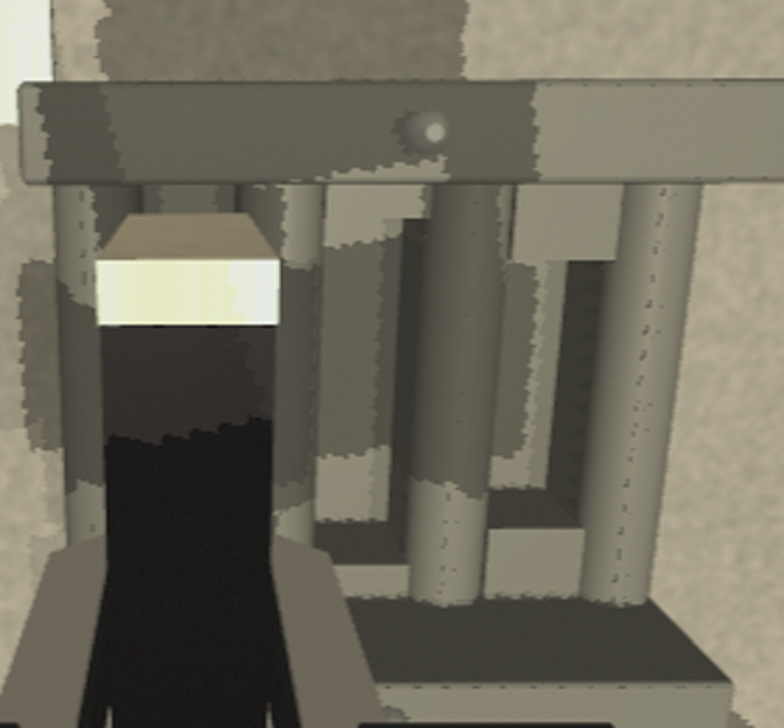

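Call:
play_rows --increments '[[[255, 1, -0.04, -0.08, 0], [255, 1, 0, 0, 0], [255, 1, 0, 0, 0], [255, 1, 0, 0, 0], [255, 1, 0, 0, 0], [255, 1, 0, 0, 0], [255, 0.5, 0, 0, 0], [255, 0.5, 0, 0, 0], [255, 0.5, 0, 0, 0], [255, 0.5, 0, 0, 0], [255, 0, 0, 0, 0]]]'

```text
time_s: 24.05
ee_pos: [0.5111, 0.2523, 0.0965]
eef_rot: [-3.012, 1.57, -2.767]
force: [-0.4, -0.1, -2.6]
grip_width: 0.0259
```

```bash
python3 - <<'E'
from h import *
st();plan(.5116,.2525,.064,104)
W=cal('wrist');im=ctrl.camera('wrist');save('w16',im,(210,60,490,320),2.8)
E
```

```text
t 24.1 tcp [0.5111 0.2523 0.0965] psi 104.01 F [-0.4 -0.1 -2.6] w 0.0259 q [ 0.39  0.45  1.58  0.    1.11 -1.42]
psi now 104.0 turn 0.0 (rows 0.0); shift cm x 3.25 y 0.01 z 0.06  rows>=0.8
```

View pics/w16.png

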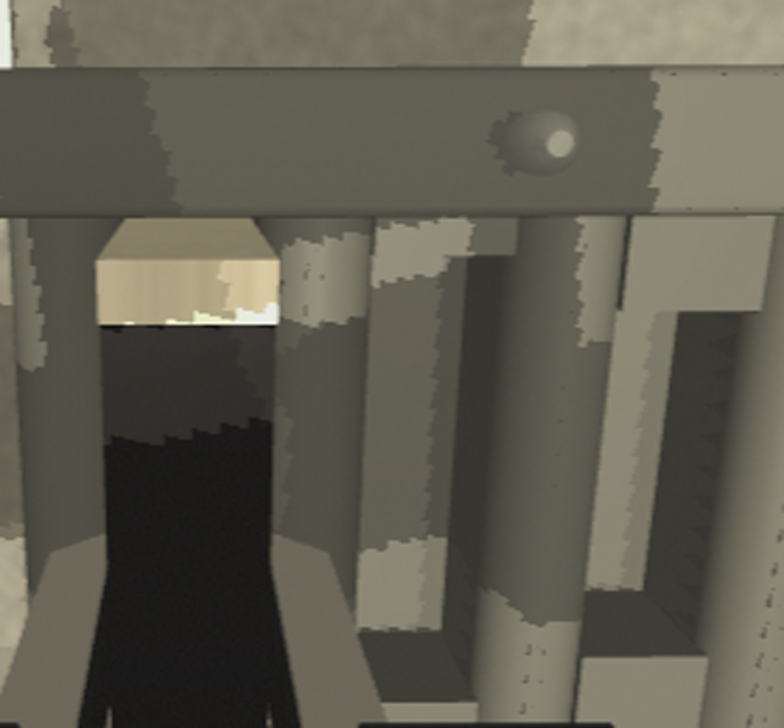

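Descending freely between the ribs (underside about 41 mm); on to the floor slowly.

Call:
play_rows --increments '[[[255, 0.5, 0, 0.05, 0], [255, 0.5, 0, 0, 0], [255, 0.5, 0, 0, 0], [255, 0.5, 0, 0, 0], [255, 0.4, 0, 0, 0], [255, 0.4, 0, 0, 0], [255, 0.3, 0, 0, 0], [255, 0.2, 0, 0, 0], [255, 0, 0, 0, 0], [255, 0, 0, 0, 0]]]'

```text
time_s: 24.93
ee_pos: [0.5119, 0.2525, 0.0645]
eef_rot: [0.208, 1.571, 0.452]
force: [-0.3, 0.3, -3.3]
grip_width: 0.0258
```

```bash
python3 - <<'E'
from h import *
st()
E
```

```text
t 24.9 tcp [0.5119 0.2525 0.0645] psi 104.01 F [-0.3  0.3 -3.3] w 0.0258 q [ 0.39  0.5   1.6   0.    1.05 -1.42]
```

Call:
play_rows --increments '[[[255, 0.15, 0, 0, 0], [255, 0.15, 0, 0, 0], [255, 0, 0, 0, 0], [255, 0, 0, 0, 0]]]'

```text
time_s: 25.27
ee_pos: [0.5122, 0.2527, 0.0636]
eef_rot: [0.123, 1.569, 0.368]
force: [-8.6, -4.4, 18.4]
grip_width: 0.0255
```

```bash
python3 - <<'E'
from h import *
st()
W=cal('wrist');im=ctrl.camera('wrist');save('w17',im,(160,40,490,320),2.4)
E
```

```text
t 25.3 tcp [0.5122 0.2527 0.0636] psi 104.01 F [-8.6 -4.4 18.4] w 0.0255 q [ 0.39  0.5   1.6  -0.    1.04 -1.42]
```

View pics/w17.png

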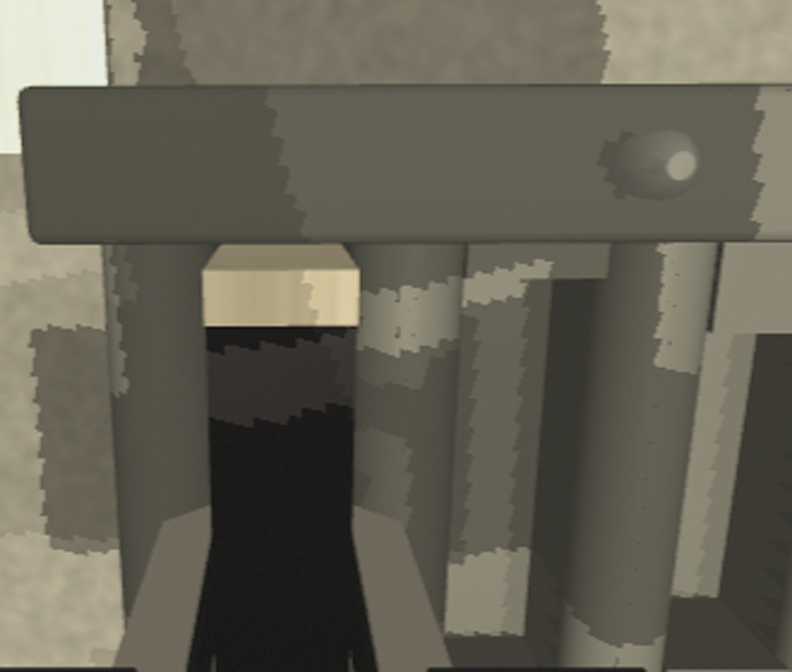

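Call:
play_rows --increments '[[[150, 0, 0, 0, 0], [150, 0, 0, 0, 0], [150, 0, 0, 0, 0], [150, 0, 0, 0, 0], [150, -1, 0, 0, 0], [150, -2, 0, 0, 0], [150, -3, 0, 0, 0], [150, -3.5, 0, 0, 0], [110, -3.5, 0, 0, 0], [110, -3, 0, 0, 0], [110, 0, 0, 0, 0], [110, 0, 0, 0, 0]]]'

```text
time_s: 26.32
ee_pos: [0.5123, 0.2527, 0.2235]
eef_rot: [0.147, 1.567, 0.391]
force: [0.5, -0.1, -1.1]
grip_width: 0.0534
```

```bash
python3 - <<'E'
from h import *
st()
W=cal('wrist');im=ctrl.camera('wrist');save('w18',im)
im=ctrl.camera('top');np.save('top18.npy',im);save('t18',im,(120,100,480,340),2.2)
E
```

```text
t 26.3 tcp [0.5123 0.2527 0.2235] psi 104.01 F [ 0.5 -0.1 -1.1] w 0.0534 q [ 0.39  0.33  1.44 -0.    1.37 -1.42]
```

View pics/w18.png

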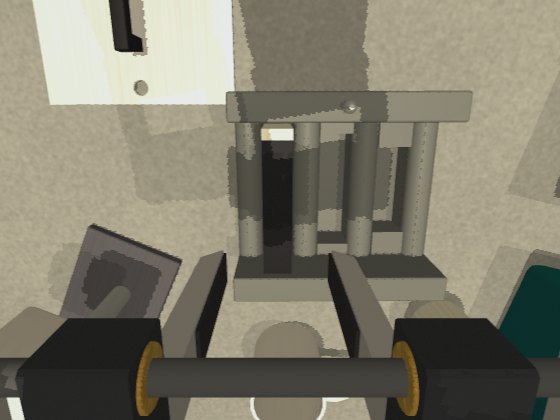

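View pics/t18.png

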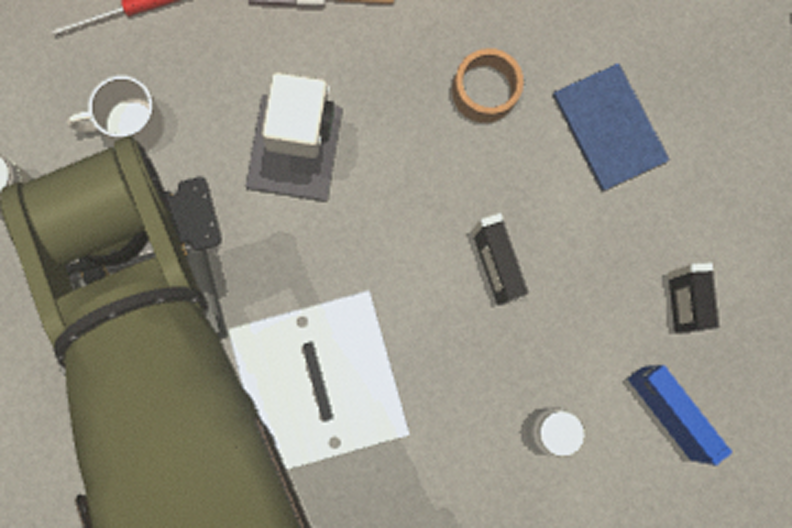

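```bash
python3 - <<'E'
from h import *
plan(.516,-.160,.19,104)
E
```

```text
psi now 104.0 turn 0.0 (rows 0.0); shift cm x 3.07 y -40.12 z -9.53  rows>=9.9
```

Call:
play_rows --increments '[[[110, 0, -2, -1, 0], [110, 0, -3, -0.8, 0], [110, 0, -3.2, -0.8, 0], [110, 0, -3.2, -0.8, 0], [110, 0, -3.2, -0.8, 0], [110, 0, -3.2, -0.8, 0], [110, 0, -3.2, -0.8, 0], [110, 0, -3.2, -0.8, 0], [110, 0, -3.2, -0.8, 0], [110, 0, -3.2, -0.8, 0], [110, 0.5, -3.2, -0.8, 0], [110, 1, -3.2, -0.5, 0]]]'

```text
time_s: 27.42
ee_pos: [0.5087, -0.1311, 0.2059]
eef_rot: [2.512, 1.57, 2.756]
force: [0.8, 0.5, 1.0]
grip_width: 0.0534
```

Call:
play_rows --increments '[[[110, 1.5, -3, 0, 5], [110, 0, 0, 0, 7], [110, 0, 0, 0, 7], [110, 0, 0, 0, 7], [110, 0, 0, 0, 7], [110, 0, 0, 0, 7], [110, 0, 0, 0, 7], [110, 0, 0, 0, 7], [110, 0, 0, 0, 7], [110, 0, 0, 0, 7], [110, 0, 0, 0, 7], [110, 0, 0, 0, 7]]]'

```text
time_s: 28.42
ee_pos: [0.5159, -0.1584, 0.19]
eef_rot: [-2.313, 1.568, 2.777]
force: [0.9, 1.3, 0.8]
grip_width: 0.0532
```

Call:
play_rows --increments '[[[110, 0, 0, 0, 7], [110, 0, 0, 0, 7], [110, 0, 0, 0, 7], [110, 0, 0, 0, 7], [110, 0, 0, 0, 7], [110, 0, 0, 0, 7], [110, 0, 0, 0, 7], [110, 0, 0, 0, 7], [110, 0, 0, 0, 7], [110, 0, 0, 0, 7], [110, 0, 0, 0, 7], [110, 0, 0, 0, 7]]]'

```text
time_s: 29.42
ee_pos: [0.5159, -0.1584, 0.19]
eef_rot: [-0.84, 1.568, 2.784]
force: [0.6, 0.2, 0.2]
grip_width: 0.0536
```

Call:
play_rows --increments '[[[110, 0, 0, 0, 6], [110, 0, 0, 0, 5], [110, 0, 0, 0, 0]]]'

```text
time_s: 29.67
ee_pos: [0.5159, -0.1584, 0.1901]
eef_rot: [-0.655, 1.568, 2.779]
force: [0.6, 0.0, 0.9]
grip_width: 0.0535
```

```bash
python3 - <<'E'
from h import *
st();plan(.520,-.160,.19,-74)
W=cal('wrist');im=ctrl.camera('wrist');save('w19',im)
E
```

```text
t 29.7 tcp [ 0.5159 -0.1584  0.1901] psi -73.23 F [0.6 0.  0.9] w 0.0535 q [-0.37  0.29  1.57 -0.    1.28  0.91]
psi now -73.2 turn 0.8 (rows 0.1); shift cm x 0.01 y 0.27 z -0.35  rows>=0.1
```

View pics/w19.png

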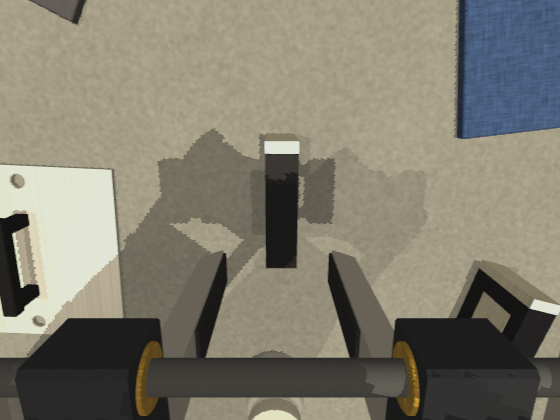

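```bash
python3 - <<'E'
from h import *
W=cal('wrist')
c,y=face(W,[(264,141),(299.5,141),(297,268),(266,268)])
plan(c[0],c[1],.054,y-90)
E
```

```text
c [ 0.5209 -0.1606] len 0.1049 w 0.0269 0.0260 yaw 17.14
psi now -72.9 turn -0.0 (rows 0.0); shift cm x 13.63 y 0.35 z -0.40  rows>=3.3
```

Call:
play_rows --increments '[[[110, 2, 0.35, -0.4, 0], [110, 2.5, 0, 0, 0], [110, 2.5, 0, 0, 0], [110, 2.5, 0, 0, 0], [110, 2.5, 0, 0, 0], [110, 1.6, 0, 0, 0], [110, 0, 0, 0, 0], [110, 0, 0, 0, 0]]]'

```text
time_s: 30.38
ee_pos: [0.5209, -0.1606, 0.0549]
eef_rot: [-0.672, 1.569, 2.769]
force: [-0.9, 0.0, 0.2]
grip_width: 0.0535
```

Call:
play_rows --increments '[[[255, 0, 0, 0, 0], [255, 0, 0, 0, 0], [255, 0, 0, 0, 0], [255, 0, 0, 0, 0], [255, 0, 0, 0, 0], [255, 0, 0, 0, 0], [255, 0, 0, 0, 0], [255, 0, 0, 0, 0], [255, 0, 0, 0, 0]]]'

```text
time_s: 31.13
ee_pos: [0.5216, -0.1608, 0.056]
eef_rot: [2.495, 1.57, -0.349]
force: [-1.1, 0.7, 6.6]
grip_width: 0.0259
```

```bash
python3 - <<'E'
from h import *
st();W=cal('wrist');im=ctrl.camera('wrist');save('w20',im)
E
```

```text
t 31.1 tcp [ 0.5216 -0.1608  0.056 ] psi -72.99 F [-1.1  0.7  6.6] w 0.0259 q [-0.37  0.46  1.68  0.    1.    0.91]
```

View pics/w20.png

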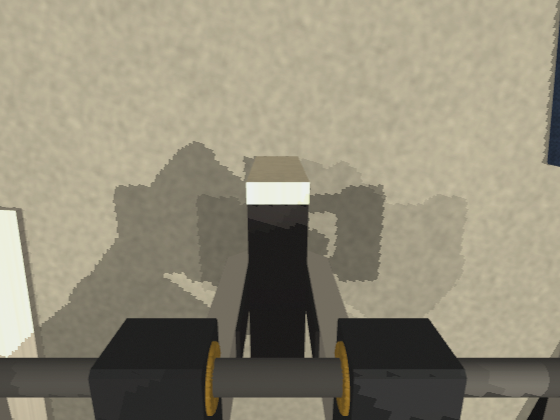

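Call:
play_rows --increments '[[[255, -0.5, 0, 0, 0], [255, -1, 0, 0, 0], [255, -2, 0, 0, 0], [255, -2.5, 0, 0, 0], [255, -2.5, 0, 0, 0], [255, -2, 0, 0, 0], [255, -1, 0, 0, 6], [255, -0.5, 0, 0, 6], [255, 0, 0, 0, 7], [255, 0, 0, 0, 7], [255, 0, 0, 0, 0]]]'

```text
time_s: 32.1
ee_pos: [0.5212, -0.1607, 0.176]
eef_rot: [2.998, 1.571, -0.306]
force: [-0.3, -0.5, -2.9]
grip_width: 0.0257
```

```bash
python3 - <<'E'
from h import *
st()
o=ctrl.get_obs();W=cal('wrist');p=ray(W,[(278,182),(246,182),(310,182)],o['ee_pos'][2]+.028)
print((yaw().T@(p-o['ee_pos']).T).T)
plan(.653,-.08,.175,-99)
E
```

```text
t 32.1 tcp [ 0.5212 -0.1607  0.176 ] psi -99.34 F [-0.3 -0.5 -2.9] w 0.0257 q [-0.37  0.32  1.57  0.    1.25  1.37]
[[-0.027995    0.0002848  -0.05189674]
 [-0.02799518 -0.01294942 -0.05190379]
 [-0.02799482  0.0135172  -0.0518897 ]]
psi now -99.3 turn -0.3 (rows 0.0); shift cm x 0.10 y -10.04 z -11.76  rows>=3.7
```

Call:
play_rows --increments '[[[255, 0, -1, -2, 0], [255, 0, -1.5, -2.5, 0], [255, 0, -2, -2.5, 0], [255, 0, -2, -2.5, 0], [255, 0, -2, -1.3, 0], [255, 0, -1.5, -1, 0], [255, 0, 0, 0, 0], [255, 0, 0, 0, 0], [255, 0, 0, 0, 0], [255, 0, 0, 0, 0], [255, 0, 0, 0, 0], [255, 0, 0, 0, 0]]]'

```text
time_s: 33.1
ee_pos: [0.6532, -0.0811, 0.1757]
eef_rot: [2.997, 1.571, -0.301]
force: [-0.4, -0.3, -2.8]
grip_width: 0.0257
```

```bash
python3 - <<'E'
from h import *
st();plan(.653,-.08,.175,-99)
W=cal('wrist');im=ctrl.camera('wrist');save('w21',im)
save('t21',ctrl.camera('top'))
E
```

```text
t 33.1 tcp [ 0.6532 -0.0811  0.1757] psi -99.01 F [-0.4 -0.3 -2.8] w 0.0257 q [-0.18  0.57  1.21 -0.    1.36  1.55]
psi now -99.0 turn -0.0 (rows 0.0); shift cm x 0.07 y -0.10 z 0.04  rows>=0.0
```

View pics/w21.png

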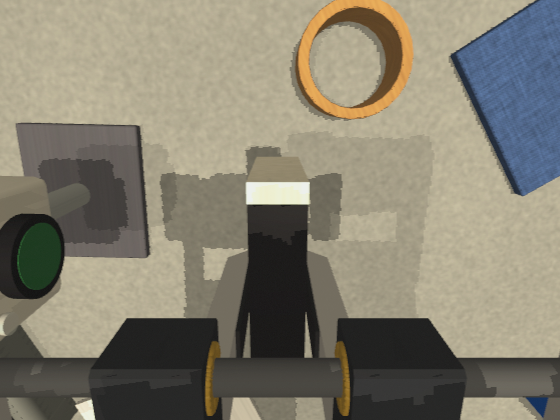

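Call:
play_rows --increments '[[[255, 0, 0, 0, 0], [255, 0, 0, 0, 0], [255, 0, 0, 0, 0], [255, 0, 0, 0, 0], [255, 0, 0, 0, 0], [255, 0, 0, 0, 0], [255, 0, 0, 0, 0], [255, 0, 0, 0, 0], [255, 0, 0, 0, 0], [255, 0, 0, 0, 0], [255, 0, 0, 0, 0], [255, 0, 0, 0, 0]]]'

```text
time_s: 34.2
ee_pos: [0.6535, -0.0805, 0.1754]
eef_rot: [-2.655, 1.571, 0.33]
force: [0.7, 0.4, -3.2]
grip_width: 0.0259
```

Call:
play_rows --increments '[[[255, 0, 1, 0, 0], [255, 0, 1.7, 0, 0], [255, 0, 1, 0, 0], [255, 0, 0.3, 0, -5], [255, 0, 0, 0, -7], [255, 0, 0, 0, -7], [255, 0, 0, 0, -7], [255, 0, 0, 0, -7], [255, 0, 0, 0, -7], [255, 0, 0, 0, -7], [255, 0, 0, 0, -7], [255, 0, 0, 0, -7]]]'

```text
time_s: 35.2
ee_pos: [0.6471, -0.1206, 0.1755]
eef_rot: [1.611, 1.571, -0.617]
force: [-0.1, -0.1, -2.9]
grip_width: 0.0259
```

Call:
play_rows --increments '[[[255, 0, 0, 0, -7], [255, 0, 0, 0, -7], [255, 0, 0, 0, -7], [255, 0, 0, 0, -5], [255, 0, 0, 0, -3], [255, 0, 0, 0, 0], [255, 0, 0, 0, 0], [255, 0, 0, 0, 0], [255, 0, 0, 0, 0], [255, 0, 0, 0, 0], [255, 0, 0, 0, 0], [255, 0, 0, 0, 0]]]'

```text
time_s: 36.2
ee_pos: [0.6472, -0.12, 0.1754]
eef_rot: [-1.242, 1.571, -2.97]
force: [0.3, -0.8, -2.7]
grip_width: 0.0259
```

```bash
python3 - <<'E'
from h import *
st();plan(.647,-.12,.175,-9)
save('w22',ctrl.camera('wrist'))
E
```

```text
t 36.2 tcp [ 0.6472 -0.12    0.1754] psi -9.01 F [ 0.3 -0.8 -2.7] w 0.0259 q [-0.24  0.57  1.21 -0.    1.36 -0.08]
psi now -9.0 turn -0.0 (rows 0.0); shift cm x 0.04 y -0.02 z 0.00  rows>=0.0
```

View pics/w22.png

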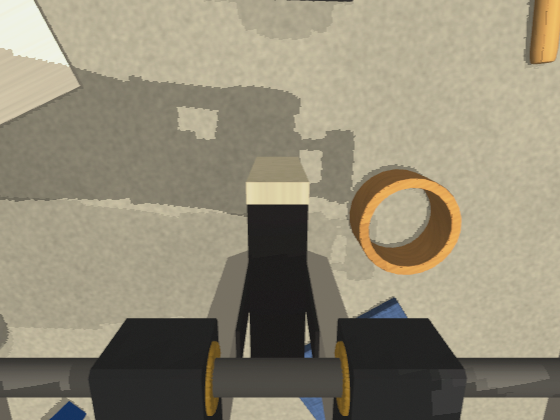

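Call:
play_rows --increments '[[[255, 0, 0, 0, 0], [255, 0, 0, 0, 0], [255, 0, 0, 0, 0], [255, 0, 0, 0, 0], [255, 0, 0, 0, 0], [255, 0, 0, 0, 0], [255, 0, 0, 0, 0], [255, 0, 0, 0, 0], [255, 0, 0, 0, 0], [255, 0, 0, 0, 0]]]'

```text
time_s: 37.08
ee_pos: [0.6472, -0.12, 0.1754]
eef_rot: [-2.786, 1.571, 1.769]
force: [-0.5, 0.8, -2.6]
grip_width: 0.026
```

Call:
play_rows --increments '[[[255, 0, 0, 0, -4], [255, 0, 0, 0, -7], [255, 0, 0, 0, -7], [255, 0, 0, 0, -7], [255, 0, 0, 0, -7], [255, 0, 0, 0, -7], [255, 0, 0, 0, -7], [255, 0, 0, 0, -7], [255, 0, 0, 0, -7], [255, 0, 0, 0, -7], [255, 0, 0, 0, -7], [255, 0, 0, 0, -7]]]'

```text
time_s: 38.08
ee_pos: [0.6472, -0.12, 0.1755]
eef_rot: [1.281, 1.571, 0.973]
force: [1.1, 0.1, -3.4]
grip_width: 0.0259
```

Call:
play_rows --increments '[[[255, 0, 0, 0, -5], [255, 0, 0, 0, -4], [255, 0, 1, 0, 0], [255, 0, 1.5, 0, 0], [255, 0, 1, 0, 0], [255, 0, 0.4, 0, 0], [255, 0, 0, 0, 0], [255, 0, 0, 0, 0], [255, 0, 0, 0, 0], [255, 0, 0, 0, 0], [255, 0, 0, 0, 0], [255, 0, 0, 0, 0]]]'

```text
time_s: 39.08
ee_pos: [0.6533, -0.0818, 0.1754]
eef_rot: [-2.347, 1.571, -2.504]
force: [0.2, 0.1, -3.2]
grip_width: 0.0254
```

```bash
python3 - <<'E'
from h import *
st();plan(.653,-.08,.175,81)
save('w23',ctrl.camera('wrist'))
E
```

```text
t 39.1 tcp [ 0.6533 -0.0818  0.1754] psi 80.98 F [ 0.2  0.1 -3.2] w 0.0254 q [-0.18  0.57  1.21 -0.    1.36 -1.59]
psi now 81.0 turn -0.0 (rows 0.0); shift cm x 0.04 y 0.17 z -0.06  rows>=0.0
```

View pics/w23.png

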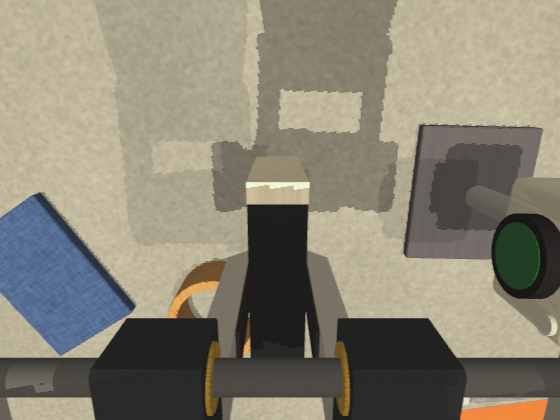

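Call:
play_rows --increments '[[[255, 0, 0, 0, 0], [255, 0, 0, 0, 0], [255, 0, 0, 0, 0], [255, 0, 0, 0, 0], [255, 0, 0, 0, 0], [255, 0, 0, 0, 0], [255, 0, 0, 0, 0], [255, 0, 0, 0, 0], [255, 0, 0, 0, 0], [255, 0, 0, 0, 0], [255, 0, 0, 0, 0]]]'

```text
time_s: 40.05
ee_pos: [0.6533, -0.0814, 0.1755]
eef_rot: [2.078, 1.571, 1.921]
force: [-0.2, 0.5, -3.9]
grip_width: 0.026
```

Call:
play_rows --increments '[[[255, -0.9, -1.5, -1.8, 0], [255, -0.9, -1.4, -3, 0], [255, -0.9, -0.7, -3, 0], [255, -0.9, -0.5, -3, 0], [255, -0.9, -0.3, -3, 0], [255, -0.9, -0.2, -3, -5], [255, 0, 0, 0, -6], [255, 0, 0, 0, -6], [255, 0, 0, 0, -6], [255, 0, 2, 0, 0], [255, 0, 2.5, 0, 0], [255, 0, 2.5, 0, 0]]]'

```text
time_s: 41.05
ee_pos: [0.4629, -0.0321, 0.2295]
eef_rot: [-0.181, 1.571, 0.062]
force: [1.0, -0.1, -3.1]
grip_width: 0.0261
```

Call:
play_rows --increments '[[[255, 0, 2.9, 0, 0], [255, 0, 2.9, 0, 0], [255, 0, 2.9, 0, 0], [255, 0, 2.9, 0, 0], [255, 0, 2.9, 0, 0], [255, 0, 2.9, 0, 0], [255, 0, 2.9, 0.5, 0], [255, 0, 2.5, 1, 0], [255, 0, 2.5, 2, 0], [255, 0, 2.5, 2, 0], [255, 0, 2.5, 2, 0], [255, 0, 1.5, 2, 0]]]'

```text
time_s: 42.05
ee_pos: [0.4785, 0.3014, 0.2295]
eef_rot: [0.854, 1.57, 1.1]
force: [-1.6, -0.6, -2.8]
grip_width: 0.0258
```

Call:
play_rows --increments '[[[255, 0, 0, 1.2, 0], [255, 0, 0, 0.5, 0], [255, 0, 0, 0, 0], [255, 0, 0, 0, 0]]]'

```text
time_s: 42.38
ee_pos: [0.4947, 0.3024, 0.2294]
eef_rot: [-2.953, 1.57, -2.709]
force: [-0.2, 0.5, -3.0]
grip_width: 0.0257
```

```bash
python3 - <<'E'
from h import *
st();plan(.4985,.3065,.178,104)
E
```

```text
t 42.4 tcp [0.4947 0.3024 0.2294] psi 103.97 F [-0.2  0.5 -3. ] w 0.0257 q [ 0.49  0.35  1.4   0.    1.39 -1.33]
psi now 104.0 turn -0.0 (rows 0.0); shift cm x 5.14 y 0.30 z 0.47  rows>=1.2
```

Call:
play_rows --increments '[[[255, 1, 0.3, 0.24, 0], [255, 1.5, 0, 0.2, 0], [255, 1.5, 0, 0, 0], [255, 1.2, 0, 0, 0], [255, 0, 0, 0, 0], [255, 0, 0, 0, 0], [255, 0, 0, 0, 0]]]'

```text
time_s: 42.97
ee_pos: [0.4987, 0.307, 0.1783]
eef_rot: [0.254, 1.57, 0.498]
force: [-0.1, 0.5, -2.9]
grip_width: 0.0254
```

```bash
python3 - <<'E'
from h import *
st();plan(.4985,.3065,.178,104)
W=cal('wrist');im=ctrl.camera('wrist');save('w25',im,(170,60,450,320),2.8)
a=np.radians(14);R2=np.array([[np.cos(a),-np.sin(a)],[np.sin(a),np.cos(a)]])
def cw(x,y,z): q=R2@[x,y]; return [.499+q[0],.307+q[1],z]
p=proj(W,[cw(-.08,0,.113),cw(-.092,.0945,.1),cw(-.092,-.0945,.1)]);print((p-[170,60])*2.8)
E
```

```text
t 43.0 tcp [0.4987 0.307  0.1783] psi 104.00 F [-0.1  0.5 -2.9] w 0.0254 q [ 0.49  0.4   1.45  0.    1.29 -1.33]
psi now 104.0 turn 0.0 (rows 0.0); shift cm x 0.03 y -0.04 z -0.03  rows>=0.0
[[ 299.76812026  134.29242299]
 [ 701.17441278   80.67606454]
 [-102.08699583   81.20247696]]
```

View pics/w25.png

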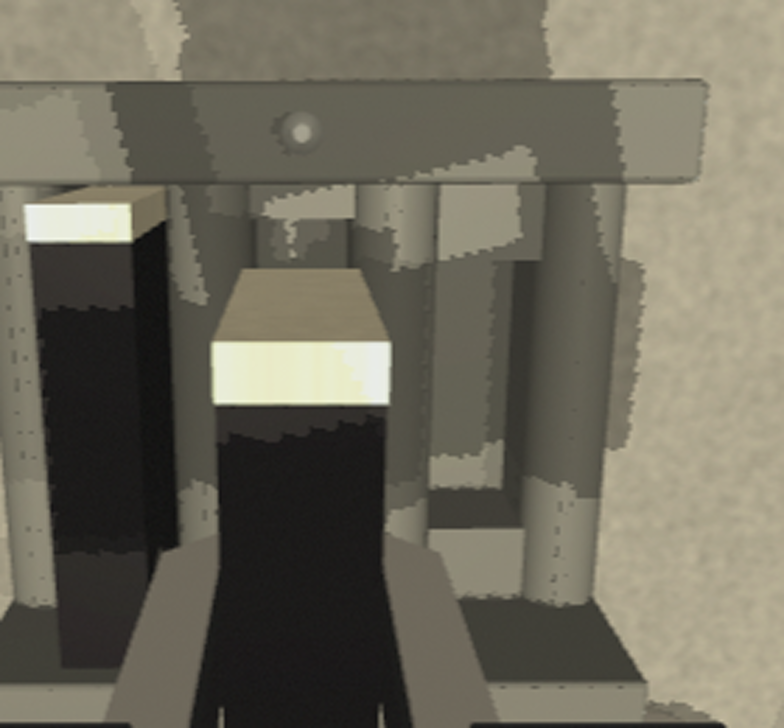

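Call:
play_rows --increments '[[[255, 1, -0.03, -0.03, 0], [255, 1, 0, 0, 0], [255, 1, 0, 0, 0], [255, 1, 0, 0, 0], [255, 1, 0, 0, 0], [255, 1, 0, 0, 0], [255, 0.5, 0, 0, 0], [255, 0.5, 0, 0, 0], [255, 0.5, 0, 0, 0], [255, 0.5, 0, 0, 0], [255, 0, 0, 0, 0]]]'

```text
time_s: 43.93
ee_pos: [0.498, 0.3064, 0.0965]
eef_rot: [-2.914, 1.57, -2.67]
force: [-0.2, -0.3, -2.6]
grip_width: 0.0259
```

```bash
python3 - <<'E'
from h import *
st();plan(.4985,.3065,.064,104)
W=cal('wrist');im=ctrl.camera('wrist');save('w26',im,(170,60,450,320),2.8)
E
```

```text
t 43.9 tcp [0.498  0.3064 0.0965] psi 104.00 F [-0.2 -0.3 -2.6] w 0.0259 q [ 0.49  0.48  1.53  0.    1.13 -1.33]
psi now 104.0 turn 0.0 (rows 0.0); shift cm x 3.25 y -0.01 z 0.05  rows>=0.8
```

View pics/w26.png

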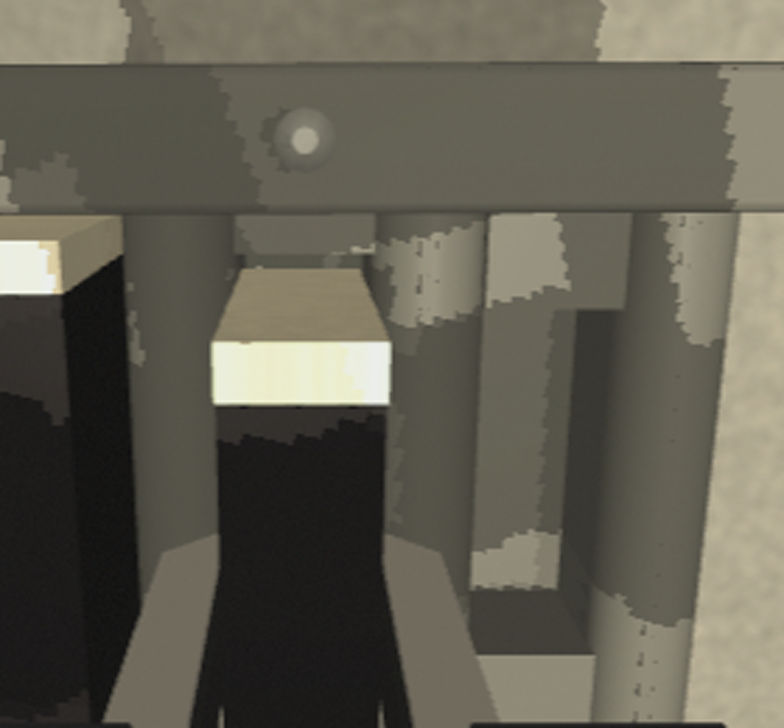

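Call:
play_rows --increments '[[[255, 0.5, 0, 0.05, 0], [255, 0.5, 0, 0, 0], [255, 0.5, 0, 0, 0], [255, 0.5, 0, 0, 0], [255, 0.4, 0, 0, 0], [255, 0.4, 0, 0, 0], [255, 0.3, 0, 0, 0], [255, 0.2, 0, 0, 0], [255, 0.1, 0, 0, 0], [255, 0.1, 0, 0, 0], [255, 0, 0, 0, 0]]]'

```text
time_s: 44.9
ee_pos: [0.499, 0.3069, 0.064]
eef_rot: [0.208, 1.57, 0.453]
force: [-5.6, -2.9, 11.8]
grip_width: 0.0262
```

```bash
python3 - <<'E'
from h import *
st()
E
```

```text
t 44.9 tcp [0.499  0.3069 0.064 ] psi 104.01 F [-5.6 -2.9 11.8] w 0.0262 q [ 0.49  0.53  1.55 -0.    1.06 -1.33]
```

Call:
play_rows --increments '[[[155, 0, 0, 0, 0], [155, 0, 0, 0, 0], [155, 0, 0, 0, 0], [155, 0, 0, 0, 0], [155, -1, 0, 0, 0], [155, -2, 0, 0, 0], [155, -3, 0, 0, 0], [155, -3.5, 0, 0, 0], [110, -3.5, 0, 0, 0], [110, -3, 0, 0, 0], [110, 0, 0, 0, 0], [110, 0, 0, 0, 0]]]'

```text
time_s: 45.9
ee_pos: [0.4992, 0.3069, 0.2245]
eef_rot: [0.251, 1.567, 0.496]
force: [0.2, -1.0, -0.9]
grip_width: 0.0529
```

```bash
python3 - <<'E'
from h import *
st();plan(.461,-.405,.19,104)
W=cal('wrist');im=ctrl.camera('wrist');save('w27',im)
im=ctrl.camera('top');np.save('top27.npy',im);save('t27',im,(120,100,480,340),2.2)
E
```

```text
t 45.9 tcp [0.4992 0.3069 0.2245] psi 104.01 F [ 0.2 -1.  -0.9] w 0.0529 q [ 0.49  0.37  1.39  0.    1.38 -1.33]
psi now 104.0 turn 0.0 (rows 0.0); shift cm x 3.45 y -68.15 z -20.93  rows>=17.1
```

View pics/w27.png

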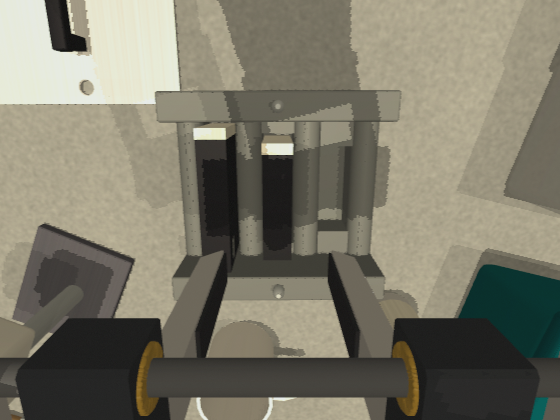

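View pics/t27.png

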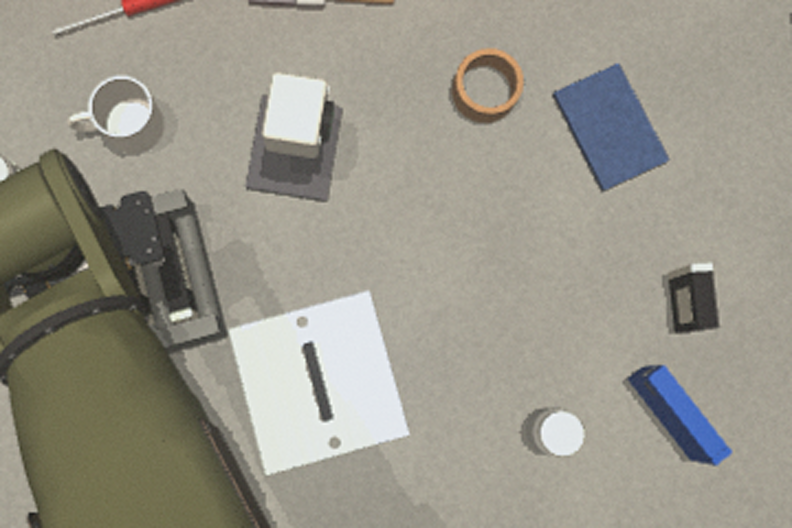

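Call:
play_rows --increments '[[[110, 0, -2, -1, 0], [110, 0, -2.9, -1, 0], [110, 0, -2.9, -1, 0], [110, 0, -2.9, -1, 0], [110, 0, -2.9, -1, 0], [110, 0, -2.9, -1, 0], [110, 0, -2.9, -1, 0], [110, 0, -2.9, -1, 0], [110, 0, -2.9, -1, 0], [110, 0, -2.9, -1, 0], [110, 0, -2.9, -1, 0], [110, 0, -2.9, -1, 0]]]'

```text
time_s: 47.0
ee_pos: [0.4635, -0.0526, 0.2212]
eef_rot: [2.707, 1.568, 2.952]
force: [1.0, 0.7, 0.2]
grip_width: 0.0534
```

Call:
play_rows --increments '[[[110, 0.3, -2.9, -1, 0], [110, 0.3, -2.9, -1, 0], [110, 0.3, -2.9, -1, 0], [110, 0.3, -2.9, -1, 0], [110, 0.3, -2.9, -1, 0], [110, 0.3, -2.9, -1, 0], [110, 0.3, -2.9, -1, 0], [110, 0.3, -2.9, -1, 0], [110, 0.3, -2.9, -1, 0], [110, 0.3, -2.9, -0.5, 0], [110, 0.3, -2.9, 0, 0], [110, 0.1, -2.3, 0, 7]]]'

```text
time_s: 48.0
ee_pos: [0.4594, -0.4019, 0.1863]
eef_rot: [-2.778, 1.562, -2.667]
force: [-0.2, 1.3, 0.2]
grip_width: 0.0537
```

Call:
play_rows --increments '[[[110, 0, 0, 0, 7], [110, 0, 0, 0, 7], [110, 0, 0, 0, 7], [110, 0, 0, 0, 7], [110, 0, 0, 0, 7], [110, 0, 0, 0, 7], [110, 0, 0, 0, 7], [110, 0, 0, 0, 7], [110, 0, 0, 0, 7], [110, 0, 0, 0, 7], [110, 0, 0, 0, 7], [110, 0, 0, 0, 7]]]'

```text
time_s: 49.0
ee_pos: [0.4591, -0.4005, 0.1868]
eef_rot: [-1.287, 1.562, -2.649]
force: [0.2, 0.6, 0.5]
grip_width: 0.0534
```

Call:
play_rows --increments '[[[110, 0, 0, 0, 7], [110, 0, 0, 0, 7], [110, 0, 0, 0, 7], [110, 0, 0, 0, 7], [110, 0, 0, 0, 7], [110, 0, 0, 0, 7], [110, 0, 0, 0, 7], [110, 0, 0, 0, 7], [110, 0, 0, 0, 7], [110, 0, 0, 0, 7], [110, 0, 0, 0, 7], [110, 0, 0, 0, 7]]]'

```text
time_s: 50.0
ee_pos: [0.4592, -0.4005, 0.1868]
eef_rot: [0.18, 1.562, -2.647]
force: [-0.4, 0.9, 0.0]
grip_width: 0.0535
```

```bash
python3 - <<'E'
from h import *
st();plan(.461,-.405,.19,-89)
W=cal('wrist');im=ctrl.camera('wrist');save('w28',im)
E
```

```text
t 50.0 tcp [ 0.4592 -0.4005  0.1868] psi -72.03 F [-0.4  0.9  0. ] w 0.0535 q [-0.77  0.45  1.36 -0.01  1.33  0.49]
psi now -72.0 turn 17.0 (rows 2.4); shift cm x -0.32 y 0.46 z -0.18  rows>=0.1
```

View pics/w28.png

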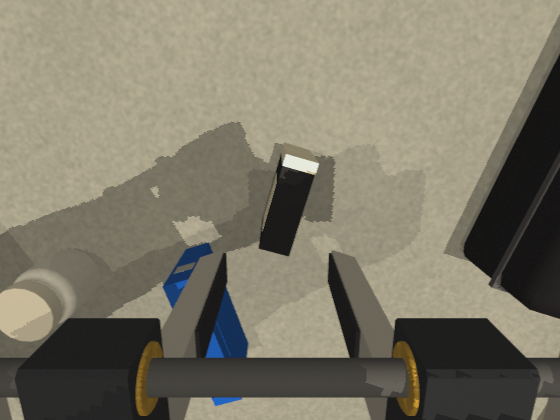

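Call:
play_rows --increments '[[[110, -0.3, 0.45, -0.2, 0], [110, 0, 0, 0, 6], [110, 0, 0, 0, 6], [110, 0, 0, 0, 5], [110, 0, 0, 0, 0], [110, 0, 0, 0, 0]]]'

```text
time_s: 50.55
ee_pos: [0.4629, -0.4045, 0.1911]
eef_rot: [0.698, 1.563, -2.414]
force: [0.7, -0.0, -0.5]
grip_width: 0.0532
```

```bash
python3 - <<'E'
from h import *
st()
W=cal('wrist');im=ctrl.camera('wrist');save('w29',im)
save('w29b',im,(230,120,330,280),5)
E
```

```text
t 50.5 tcp [ 0.4629 -0.4045  0.1911] psi -88.34 F [ 0.7 -0.  -0.5] w 0.0532 q [-0.77  0.46  1.34 -0.01  1.35  0.77]
```

View pics/w29.png

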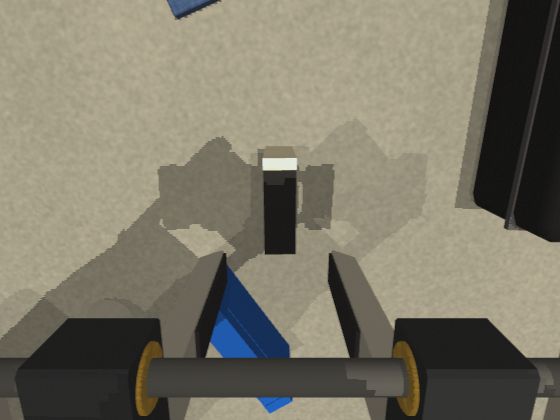

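View pics/w29b.png

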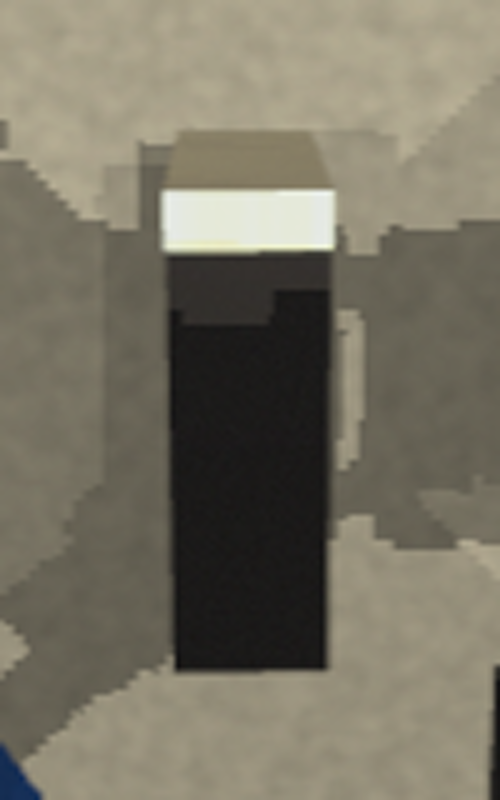

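```bash
python3 - <<'E'
from h import *
W=cal('wrist')
c,y=face(W,[(262,157.8),(297,157.8),(295.3,254),(264.8,254)])
plan(c[0],c[1],.055,y-90)
E
```

```text
c [ 0.4663 -0.4071] len 0.0799 w 0.0270 0.0254 yaw 2.04
psi now -88.4 turn -0.4 (rows 0.1); shift cm x 13.62 y 0.26 z -0.32  rows>=3.3
```

Call:
play_rows --increments '[[[110, 2, 0.26, -0.32, 0], [110, 2.5, 0, 0, 0], [110, 2.5, 0, 0, 0], [110, 2.5, 0, 0, 0], [110, 2.5, 0, 0, 0], [110, 1.6, 0, 0, 0], [110, 0, 0, 0, 0], [110, 0, 0, 0, 0]]]'

```text
time_s: 51.27
ee_pos: [0.4653, -0.4078, 0.0553]
eef_rot: [0.66, 1.563, -2.456]
force: [-0.2, -0.2, -0.2]
grip_width: 0.0531
```

Call:
play_rows --increments '[[[255, 0, 0, 0, 0], [255, 0, 0, 0, 0], [255, 0, 0, 0, 0], [255, 0, 0, 0, 0], [255, 0, 0, 0, 0], [255, 0, 0, 0, 0], [255, 0, 0, 0, 0], [255, 0, 0, 0, 0], [255, 0, 0, 0, 0]]]'

```text
time_s: 52.02
ee_pos: [0.4656, -0.408, 0.0561]
eef_rot: [0.876, 1.563, -2.242]
force: [-2.1, 2.0, 6.0]
grip_width: 0.0257
```

```bash
python3 - <<'E'
from h import *
st();W=cal('wrist');im=ctrl.camera('wrist');save('w30',im)
E
```

```text
t 52.0 tcp [ 0.4656 -0.408   0.0561] psi -88.67 F [-2.1  2.   6. ] w 0.0257 q [-0.78  0.6   1.45 -0.01  1.09  0.78]
```

View pics/w30.png

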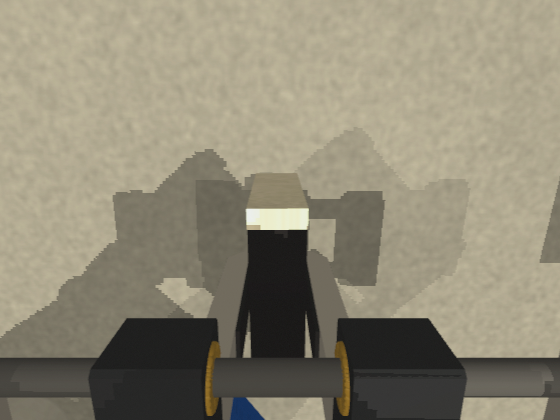

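Call:
play_rows --increments '[[[255, -0.5, 0, 0, 0], [255, -1, 0, 0, 0], [255, -2, 0, 0, 0], [255, -2.5, 0, 0, 0], [255, -2.5, 0, 0, 0], [255, -2, 0, 0, 0], [255, -1, 0, 0, 5], [255, -0.5, 0, 0, 5.3], [255, 0, 0, 0, 0], [255, 0, 0, 0, 0]]]'

```text
time_s: 52.9
ee_pos: [0.466, -0.4071, 0.1758]
eef_rot: [1.011, 1.563, -2.285]
force: [0.2, 0.4, -2.8]
grip_width: 0.0256
```

```bash
python3 - <<'E'
from h import *
st()
o=ctrl.get_obs();W=cal('wrist');p=ray(W,[(277.5,208.5),(246,208.5),(309,208.5)],o['ee_pos'][2]+.028)
print((yaw().T@(p-o['ee_pos']).T).T, yaw().round(4))
plan(.653,-.08,.175,-99)
E
```

```text
t 52.9 tcp [ 0.466  -0.4071  0.1758] psi -98.82 F [ 0.2  0.4 -2.8] w 0.0256 q [-0.77  0.48  1.35 -0.01  1.32  0.95]
[[-2.81793407e-02  7.17436564e-05 -4.05844897e-02]
 [-2.82727780e-02 -1.32017862e-02 -4.06164114e-02]
 [-2.80858001e-02  1.33599451e-02 -4.05525328e-02]] [[-0.0054 -0.1533 -0.9882]
 [-0.0063 -0.9881  0.1534]
 [-1.      0.007   0.0044]]
psi now -98.8 turn 0.2 (rows 0.0); shift cm x 0.08 y -35.23 z -13.35  rows>=9.0
```

Call:
play_rows --increments '[[[255, 0, -1.5, -0.7, 0], [255, 0, -2.7, -1.2, 0], [255, 0, -3, -1.2, 0], [255, 0, -3, -1.2, 0], [255, 0, -3, -1.2, 0], [255, 0, -3, -1.2, 0], [255, 0, -3, -1.2, 0], [255, 0, -3, -1.2, 0], [255, 0, -3, -1.2, 0], [255, 0, -3, -1.2, 0], [255, 0, -2.5, -1, 0], [255, 0, -2, -0.85, 0]]]'

```text
time_s: 53.9
ee_pos: [0.6495, -0.1027, 0.1718]
eef_rot: [0.828, 1.562, -2.466]
force: [-0.4, 0.5, -2.1]
grip_width: 0.0256
```

```bash
python3 - <<'E'
from h import *
st();plan(.653,-.08,.175,-99)
E
```

```text
t 53.9 tcp [ 0.6495 -0.1027  0.1718] psi -98.71 F [-0.4  0.5 -2.1] w 0.0256 q [-0.21  0.57  1.21 -0.01  1.36  1.51]
psi now -98.7 turn 0.3 (rows 0.0); shift cm x -0.32 y -2.30 z 0.01  rows>=0.6
```

Call:
play_rows --increments '[[[255, -0.3, -0.8, 0, 0.2], [255, 0, -0.7, 0, 0], [255, 0, 0, 0, 0], [255, 0, 0, 0, 0], [255, 0, 0, 0, 0], [255, 0, 0, 0, 0], [255, 0, 0, 0, 0], [255, 0, 0, 0, 0], [255, 0, 0, 0, 0], [255, 0, 0, 0, 0]]]'

```text
time_s: 54.73
ee_pos: [0.6514, -0.0903, 0.1755]
eef_rot: [0.99, 1.563, -2.312]
force: [-0.4, -0.1, -2.2]
grip_width: 0.0256
```

```bash
python3 - <<'E'
from h import *
st();plan(.653,-.08,.175,-99)
save('w31',ctrl.camera('wrist'))
E
```

```text
t 54.7 tcp [ 0.6514 -0.0903  0.1755] psi -99.19 F [-0.4 -0.1 -2.2] w 0.0256 q [-0.19  0.57  1.21 -0.01  1.37  1.54]
psi now -99.2 turn -0.2 (rows 0.0); shift cm x 0.05 y -1.04 z -0.00  rows>=0.3
```

View pics/w31.png

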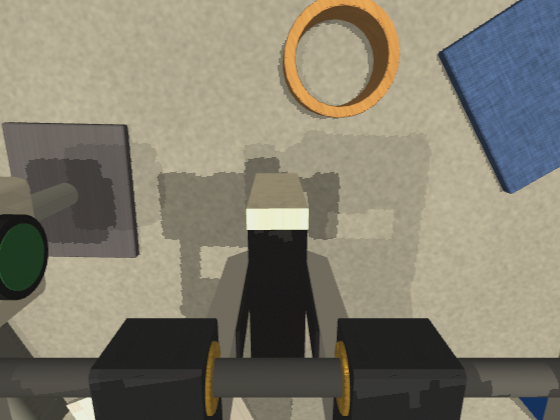

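Call:
play_rows --increments '[[[255, 0, 0, 0, 0], [255, 0, 0, 0, 0], [255, 0, 0, 0, 0], [255, 0, 0, 0, 0], [255, 0, 0, 0, 0], [255, 0, 0, 0, 0], [255, 0, 0, 0, 0], [255, 0, 0, 0, 0], [255, 0, 0, 0, 0], [255, 0, 0, 0, 0], [255, 0, 0, 0, 0]]]'

```text
time_s: 55.7
ee_pos: [0.6514, -0.0902, 0.1755]
eef_rot: [0.983, 1.563, -2.319]
force: [-0.3, -1.0, -2.7]
grip_width: 0.0258
```

Call:
play_rows --increments '[[[255, 0, -0.5, 0, 0], [255, 0, -0.5, 0, 0], [255, 0, 0, 0, 0], [255, 0, 0, 0, 0], [255, 0, 0, 0, 0], [255, 0, 0, 0, 0], [255, 0, 0, 0, 0], [255, 0, 0, 0, 0], [255, 0, 0, 0, 0], [255, 0, 0, 0, 0], [255, 0, 0, 0, 0], [255, 0, 0, 0, 0]]]'

```text
time_s: 56.7
ee_pos: [0.653, -0.0804, 0.1755]
eef_rot: [0.992, 1.563, -2.31]
force: [-0.4, -0.8, -1.9]
grip_width: 0.0263
```

Call:
play_rows --increments '[[[255, 0, 1, 0, 0], [255, 0, 1.2, 0, 0], [255, 0, 0.5, 0, -5], [255, 0, 0, 0, -7], [255, 0, 0, 0, -7], [255, 0, 0, 0, -7], [255, 0, 0, 0, -7], [255, 0, 0, 0, -7], [255, 0, 0, 0, -7], [255, 0, 0, 0, -7], [255, 0, 0, 0, -7], [255, 0, 0, 0, -7]]]'

```text
time_s: 57.7
ee_pos: [0.6484, -0.1083, 0.1757]
eef_rot: [-0.195, 1.562, -2.305]
force: [0.2, 0.5, -1.6]
grip_width: 0.0255
```

Call:
play_rows --increments '[[[255, 0, 0, 0, -7], [255, 0, 0, 0, -7], [255, 0, 0, 0, -5], [255, 0, 0, 0, -3], [255, 0, 0, 0, 0], [255, 0, 0, 0, 0], [255, 0, 0, 0, 0], [255, 0, 0, 0, 0], [255, 0, 0, 0, 0], [255, 0, 0, 0, 0], [255, 0, 0, 0, 0], [255, 0, 0, 0, 0]]]'

```text
time_s: 58.7
ee_pos: [0.6487, -0.1069, 0.1756]
eef_rot: [-0.586, 1.563, -2.317]
force: [-0.2, -0.4, -3.2]
grip_width: 0.0257
```

```bash
python3 - <<'E'
from h import *
st();plan(.649,-.108,.175,-9)
save('w32',ctrl.camera('wrist'))
E
```

```text
t 58.7 tcp [ 0.6487 -0.1069  0.1756] psi -9.19 F [-0.2 -0.4 -3.2] w 0.0257 q [-0.22  0.57  1.21 -0.01  1.37 -0.05]
psi now -9.2 turn -0.2 (rows 0.0); shift cm x 0.06 y 0.05 z 0.10  rows>=0.0
```

View pics/w32.png

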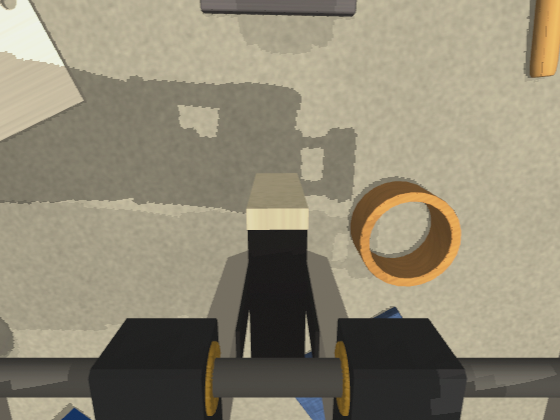

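Call:
play_rows --increments '[[[255, 0, 0, 0, 0], [255, 0, 0, 0, 0], [255, 0, 0, 0, 0], [255, 0, 0, 0, 0], [255, 0, 0, 0, 0], [255, 0, 0, 0, 0], [255, 0, 0, 0, 0], [255, 0, 0, 0, 0]]]'

```text
time_s: 59.42
ee_pos: [0.6487, -0.107, 0.1757]
eef_rot: [-0.581, 1.563, -2.312]
force: [0.5, 0.9, -1.7]
grip_width: 0.0258
```

Call:
play_rows --increments '[[[255, 0, 0, 0, -4], [255, 0, 0, 0, -7], [255, 0, 0, 0, -7], [255, 0, 0, 0, -7], [255, 0, 0, 0, -7], [255, 0, 0, 0, -7], [255, 0, 0, 0, -7], [255, 0, 0, 0, -7], [255, 0, 0, 0, -7], [255, 0, 0, 0, -7], [255, 0, 0, 0, -7], [255, 0, 0, 0, -7]]]'

```text
time_s: 60.42
ee_pos: [0.6487, -0.107, 0.1757]
eef_rot: [-2.0, 1.563, -2.311]
force: [-0.1, 0.7, -3.6]
grip_width: 0.0259
```

Call:
play_rows --increments '[[[255, 0, 0, 0, -5], [255, 0, 0, 0, -4], [255, 0, 1, 0, 0], [255, 0, 1, 0, 0], [255, 0, 0.5, 0, 0], [255, 0, 0, 0, 0], [255, 0, 0, 0, 0], [255, 0, 0, 0, 0], [255, 0, 0, 0, 0], [255, 0, 0, 0, 0]]]'

```text
time_s: 61.25
ee_pos: [0.6526, -0.0826, 0.1755]
eef_rot: [-2.154, 1.562, -2.315]
force: [0.0, 0.2, -2.9]
grip_width: 0.0258
```

```bash
python3 - <<'E'
from h import *
st();plan(.653,-.08,.175,81)
save('w33',ctrl.camera('wrist'))
save('t33',ctrl.camera('top'))
E
```

```text
t 61.2 tcp [ 0.6526 -0.0826  0.1755] psi 80.78 F [ 0.   0.2 -2.9] w 0.0258 q [-0.18  0.57  1.21 -0.01  1.37 -1.59]
psi now 80.8 turn -0.2 (rows 0.0); shift cm x 0.05 y 0.26 z -0.00  rows>=0.1
```

View pics/w33.png

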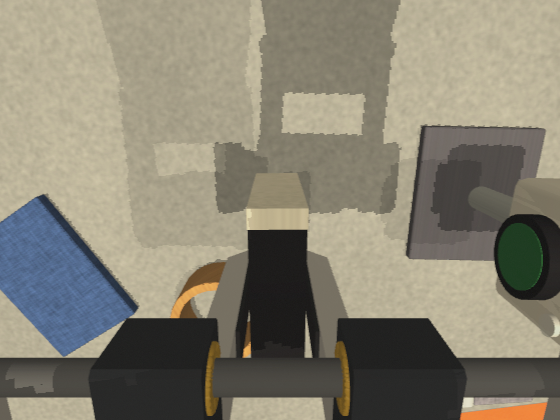

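View pics/t33.png

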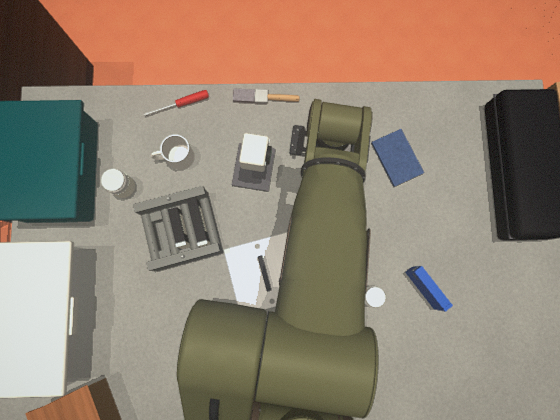

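Call:
play_rows --increments '[[[255, 0, 0, 0, 0], [255, 0, 0, 0, 0], [255, 0, 0, 0, 0], [255, 0, 0, 0, 0], [255, 0, 0, 0, 0], [255, 0, 0, 0, 0], [255, 0, 0, 0, 0], [255, 0, 0, 0, 0], [255, 0, 0, 0, 0], [255, 0, 0, 0, 0], [255, 0, 0, 0, 0], [255, 0, 0, 0, 0]]]'

```text
time_s: 62.35
ee_pos: [0.6527, -0.0822, 0.1755]
eef_rot: [-2.15, 1.563, -2.31]
force: [-0.3, 0.1, -1.6]
grip_width: 0.0256
```

```bash
python3 - <<'E'
from h import *
T=cal('top')
for z in(.1,.15,.2,.25): print(z,ray(T,[(97,215),(72,245),(113,180)],z)[:,:2].round(3).tolist())
E
```

```text
0.1 [[0.534, 0.519], [0.455, 0.581], [0.629, 0.48]]
0.15 [[0.526, 0.499], [0.451, 0.559], [0.617, 0.462]]
0.2 [[0.519, 0.479], [0.447, 0.536], [0.606, 0.444]]
0.25 [[0.511, 0.459], [0.443, 0.514], [0.594, 0.425]]
```

Call:
play_rows --increments '[[[255, -0.9, -1.5, -1.8, 0], [255, -0.9, -1.4, -3, 0], [255, -0.9, -0.7, -3, 0], [255, -0.9, -0.5, -3, 0], [255, -0.9, -0.3, -3, 0], [255, -0.9, -0.2, -3, -5], [255, 0, 0, 0, -6], [255, 0, 0, 0, -6], [255, 0, 0, 0, -6], [255, 0, 2, 0, 0], [255, 0, 2.5, 0, 0], [255, 0, 2.5, 0, 0]]]'

```text
time_s: 63.35
ee_pos: [0.4627, -0.032, 0.2303]
eef_rot: [-2.54, 1.563, -2.3]
force: [0.3, -0.1, -2.7]
grip_width: 0.026
```

Call:
play_rows --increments '[[[255, 0, 3.3, 0, 0], [255, 0, 3.3, 0, 0], [255, 0, 3.3, 0, 0], [255, 0, 3.3, 0, 0], [255, 0, 3.3, 0, 0], [255, 0, 3.3, 0, 0], [255, 0, 3.3, 0.5, 0], [255, 0, 3.2, 1, 0], [255, 0, 3, 2, 0], [255, 0, 3, 2, 0], [255, 0, 2.5, 2, 0], [255, 0, 2, 2, 0]]]'

```text
time_s: 64.35
ee_pos: [0.4674, 0.3498, 0.2279]
eef_rot: [-2.562, 1.563, -2.319]
force: [-0.9, -0.8, -1.9]
grip_width: 0.0256
```

Call:
play_rows --increments '[[[255, 0, 0, 1.2, 0], [255, 0, 0, 0.5, 0], [255, 0, 0, 0, 0], [255, 0, 0, 0, 0]]]'

```text
time_s: 64.68
ee_pos: [0.4837, 0.3509, 0.2278]
eef_rot: [-2.566, 1.562, -2.325]
force: [1.0, 0.0, -2.8]
grip_width: 0.0256
```

```bash
python3 - <<'E'
from h import *
st();plan(.486,.3615,.178,104);print(yaw().round(4))
E
```

```text
t 64.7 tcp [0.4837 0.3509 0.2278] psi 103.78 F [ 1.   0.  -2.8] w 0.0256 q [ 0.57  0.4   1.34 -0.    1.41 -1.24]
psi now 103.8 turn -0.2 (rows 0.0); shift cm x 4.98 y 0.97 z 0.48  rows>=1.2
[[-0.0059 -0.2383  0.9712]
 [-0.0063  0.9712  0.2382]
 [-1.     -0.0047 -0.0072]]
```

```bash
python3 - <<'E'
from h import *
T=cal('top');S=cal('scene')
s=np.load('sc6.npy');save('s34',s,(400,120,560,300),4)
for p in[(434,165),(433,190)]: print(tri(T,(97,218),S,p))
E
```

```text
[0.52800745 0.53690702 0.13685362]
[0.54112696 0.56774767 0.01561405]
```

View pics/s34.png

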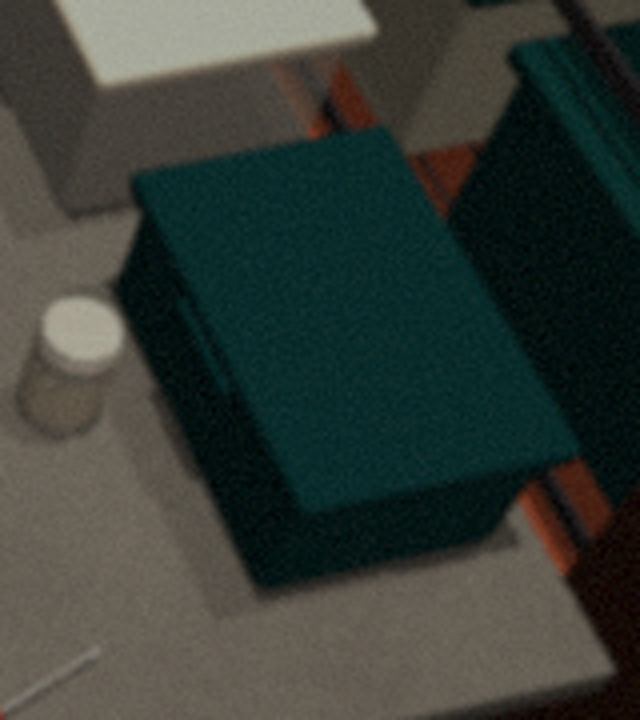

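Call:
play_rows --increments '[[[255, 1, 0.5, 0.24, -0.2], [255, 1.5, 0.45, 0.2, 0], [255, 1.5, 0, 0, 0], [255, 1, 0, 0, 0], [255, 0, 0, 0, 0], [255, 0, 0, 0, 0], [255, 0, 0, 0, 0]]]'

```text
time_s: 65.27
ee_pos: [0.4858, 0.3616, 0.1787]
eef_rot: [-2.514, 1.564, -2.27]
force: [-0.2, -0.1, -2.7]
grip_width: 0.0261
```

```bash
python3 - <<'E'
from h import *
st();plan(.486,.3615,.178,104)
W=cal('wrist');im=ctrl.camera('wrist');save('w35',im,(130,60,410,320),2.8)
a=np.radians(14);R2=np.array([[np.cos(a),-np.sin(a)],[np.sin(a),np.cos(a)]])
def cw(x,y,z): q=R2@[x,y]; return [.499+q[0],.307+q[1],z]
p=proj(W,[cw(-.08,0,.113),cw(-.092,.0945,.1),cw(-.092,-.0945,.1)]);print((p-[130,60])*2.8)
o=ctrl.get_obs();p=o['ee_pos']-yaw()[:,0]*.056; print('case bottom offset xy', (o['ee_pos']+yaw()[:,0]*.056).round(4))
E
```

```text
t 65.3 tcp [0.4858 0.3616 0.1787] psi 104.01 F [-0.2 -0.1 -2.7] w 0.0261 q [ 0.58  0.45  1.38 -0.    1.32 -1.23]
psi now 104.0 turn 0.0 (rows 0.0); shift cm x 0.07 y -0.01 z 0.01  rows>=0.0
[[ 166.62052181  133.23790363]
 [ 576.08752066   80.27753709]
 [-222.99088779   80.82324192]]
case bottom offset xy [0.4857 0.3613 0.1228]
```

View pics/w35.png

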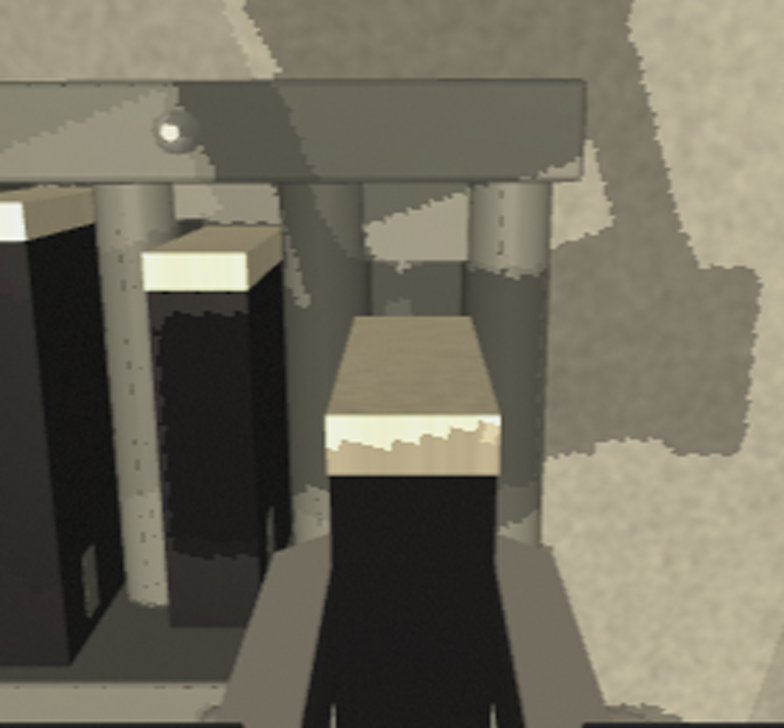

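Call:
play_rows --increments '[[[255, 1, 0.15, 0, 0], [255, 1, 0, 0, 0], [255, 1, 0, 0, 0], [255, 1, 0, 0, 0], [255, 0.8, 0, 0, 0], [255, 0, 0, 0, 0], [255, 0, 0, 0, 0]]]'

```text
time_s: 65.9
ee_pos: [0.4849, 0.3626, 0.1292]
eef_rot: [-2.585, 1.562, -2.341]
force: [-0.4, 1.0, -2.8]
grip_width: 0.026
```

```bash
python3 - <<'E'
from h import *
st();plan(.486,.3615,.178,104);print(yaw().round(4))
W=cal('wrist');im=ctrl.camera('wrist');save('w36',im,(130,60,410,320),2.8)
a=np.radians(14);R2=np.array([[np.cos(a),-np.sin(a)],[np.sin(a),np.cos(a)]])
def cw(x,y,z): q=R2@[x,y]; return [.499+q[0],.307+q[1],z]
p=proj(W,[cw(-.08,0,.113),cw(-.092,.0945,.1),cw(-.092,-.0945,.1)]);print((p-[130,60])*2.8)
save('t36',ctrl.camera('top'),(110,160,250,290),5)
E
```

```text
t 65.9 tcp [0.4849 0.3626 0.1292] psi 104.02 F [-0.4  1.  -2.8] w 0.0260 q [ 0.58  0.5   1.43 -0.    1.22 -1.23]
psi now 104.0 turn 0.0 (rows 0.0); shift cm x -4.88 y -0.13 z 0.08  rows>=1.2
[[-0.0064 -0.2422  0.9702]
 [-0.0066  0.9702  0.2422]
 [-1.     -0.0048 -0.0078]]
[[  97.5612902   136.73563402]
 [ 608.48982034   71.10008165]
 [-381.45129817   71.74879156]]
```

View pics/w36.png

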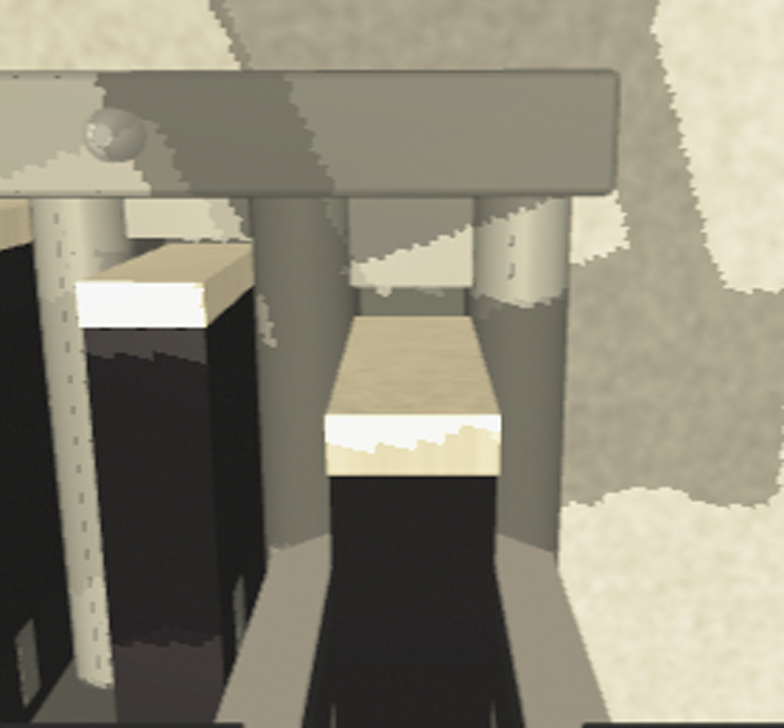

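Call:
play_rows --increments '[[[255, 0.7, 0, 0.06, 0], [255, 0.7, 0, 0.06, 0], [255, 0.5, 0, 0, 0], [255, 0.5, 0, 0, 0], [255, 0.5, 0, 0, 0], [255, 0.5, 0, 0, 0], [255, 0, 0, 0, 0], [255, 0, 0, 0, 0]]]'

```text
time_s: 66.67
ee_pos: [0.4859, 0.3627, 0.0955]
eef_rot: [-2.572, 1.562, -2.328]
force: [-0.6, -0.2, -3.6]
grip_width: 0.0258
```

```bash
python3 - <<'E'
from h import *
st();plan(.486,.3615,.064,104)
W=cal('wrist');im=ctrl.camera('wrist');save('w37',im,(130,60,410,320),2.8)
E
```

```text
t 66.7 tcp [0.4859 0.3627 0.0955] psi 104.02 F [-0.6 -0.2 -3.6] w 0.0258 q [ 0.58  0.53  1.46 -0.    1.16 -1.23]
psi now 104.0 turn 0.0 (rows 0.0); shift cm x 3.15 y -0.12 z -0.02  rows>=0.8
```

View pics/w37.png

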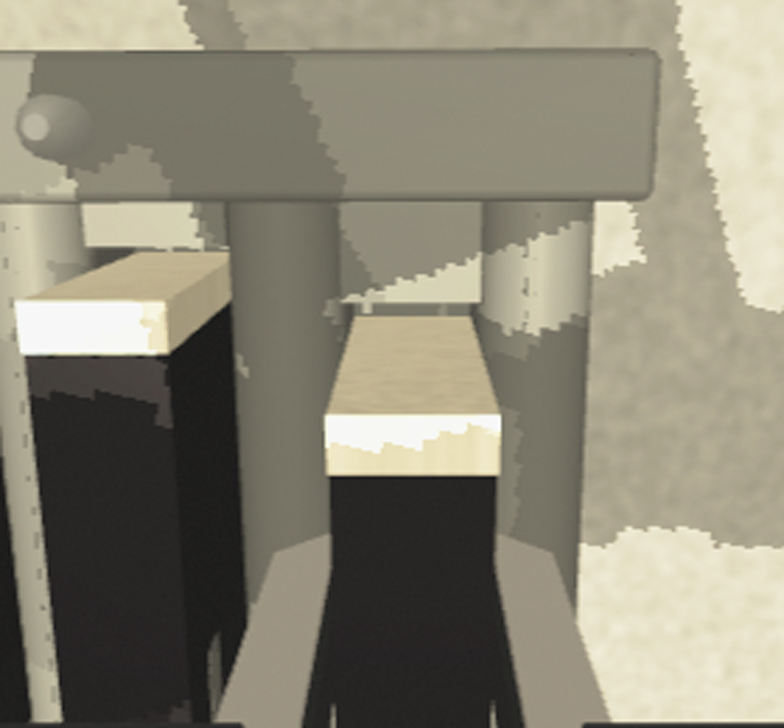

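Inside the slot without force; lower to the floor.

Call:
play_rows --increments '[[[255, 0.5, 0, 0, 0], [255, 0.5, 0, 0, 0], [255, 0.5, 0, 0, 0], [255, 0.5, 0, 0, 0], [255, 0.4, 0, 0, 0], [255, 0.3, 0, 0, 0], [255, 0.2, 0, 0, 0], [255, 0.2, 0, 0, 0], [255, 0.1, 0, 0, 0], [255, 0, 0, 0, 0], [255, 0, 0, 0, 0]]]'

```text
time_s: 67.63
ee_pos: [0.486, 0.3627, 0.0646]
eef_rot: [-2.531, 1.563, -2.287]
force: [-3.2, -1.0, 5.6]
grip_width: 0.0259
```

```bash
python3 - <<'E'
from h import *
st();plan(.486,.3615,.064,104)
E
```

```text
t 67.6 tcp [0.486  0.3627 0.0646] psi 104.02 F [-3.2 -1.   5.6] w 0.0259 q [ 0.58  0.57  1.48 -0.    1.1  -1.23]
psi now 104.0 turn 0.0 (rows 0.0); shift cm x 0.06 y -0.11 z -0.02  rows>=0.0
```

Call:
play_rows --increments '[[[155, 0, 0, 0, 0], [155, 0, 0, 0, 0], [155, 0, 0, 0, 0], [155, 0, 0, 0, 0], [155, -1, 0, 0, 0], [155, -2, 0, 0, 0], [155, -3, 0, 0, 0], [155, -3.5, 0, 0, 0], [110, -3.5, 0, 0, 0], [110, -3, 0, 0, 0], [110, 0, 0, 0, 0], [110, 0, 0, 0, 0]]]'

```text
time_s: 68.63
ee_pos: [0.4871, 0.3638, 0.2259]
eef_rot: [-2.383, 1.566, -2.139]
force: [-0.1, -0.5, -0.3]
grip_width: 0.0529
```

```bash
python3 - <<'E'
from h import *
st();plan(.42,.04,.19,104)
W=cal('wrist');im=ctrl.camera('wrist');save('w38',im)
save('t38',ctrl.camera('top'))
E
```

```text
t 68.6 tcp [0.4871 0.3638 0.2259] psi 104.02 F [-0.1 -0.5 -0.3] w 0.0529 q [ 0.58  0.42  1.31 -0.    1.41 -1.23]
psi now 104.0 turn 0.0 (rows 0.0); shift cm x 3.59 y -29.80 z -14.34  rows>=8.0
```

View pics/w38.png

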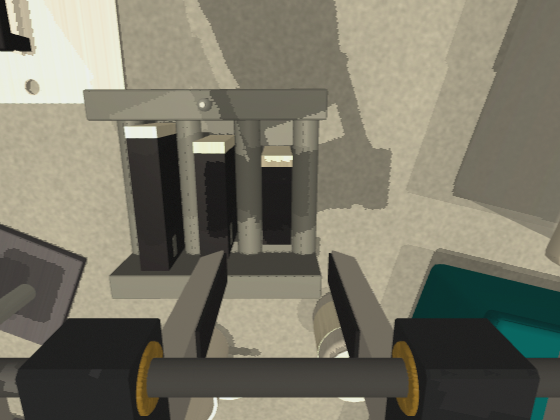

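View pics/t38.png

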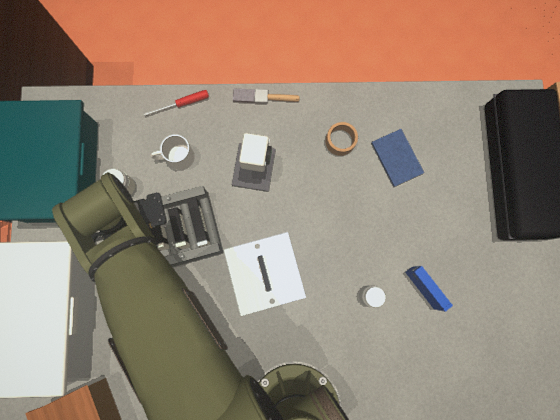

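Call:
play_rows --increments '[[[110, 0, -2, -1, 0], [110, 0, -2.6, -1.2, 0], [110, 0, -2.6, -1.2, 0], [110, 0, -2.6, -1.2, 0], [110, 0, -2.6, -1.2, 0], [110, 0, -2.6, -1.2, 0], [110, 0, -2.6, -1.2, 0], [110, 0, -2.6, -1.2, 0], [110, 0, -2.6, -1.2, 0], [110, 0.7, -2.6, -1.2, 0], [110, 1, -2.4, -1.2, 0], [110, 1, -2, -1, 0]]]'

```text
time_s: 69.73
ee_pos: [0.4218, 0.0388, 0.1977]
eef_rot: [-2.676, 1.561, -2.431]
force: [0.8, 0.6, 0.8]
grip_width: 0.0531
```

Call:
play_rows --increments '[[[110, 0.9, 0, 0, 0], [110, 0, 0, 0, 0], [110, 0, 0, 0, 0]]]'

```text
time_s: 69.98
ee_pos: [0.4226, 0.0406, 0.1894]
eef_rot: [-2.71, 1.561, -2.466]
force: [1.1, 0.5, 0.1]
grip_width: 0.0533
```

```bash
python3 - <<'E'
from h import *
st();plan(.42,.04,.19,104)
W=cal('wrist');im=ctrl.camera('wrist');save('w39',im)
im=ctrl.camera('top');save('t39',im,(110,160,250,290),5)
E
```

```text
t 70.0 tcp [0.4226 0.0406 0.1894] psi 104.00 F [1.1 0.5 0.1] w 0.0533 q [ 0.01  0.04  1.87 -0.01  1.24 -1.8 ]
psi now 104.0 turn 0.0 (rows 0.0); shift cm x -0.06 y 0.00 z -0.27  rows>=0.1
```

View pics/w39.png

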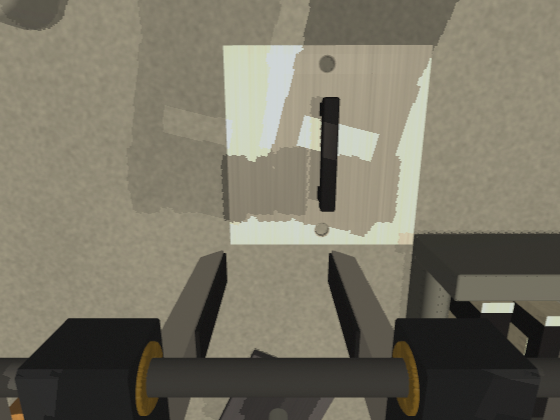

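View pics/t39.png

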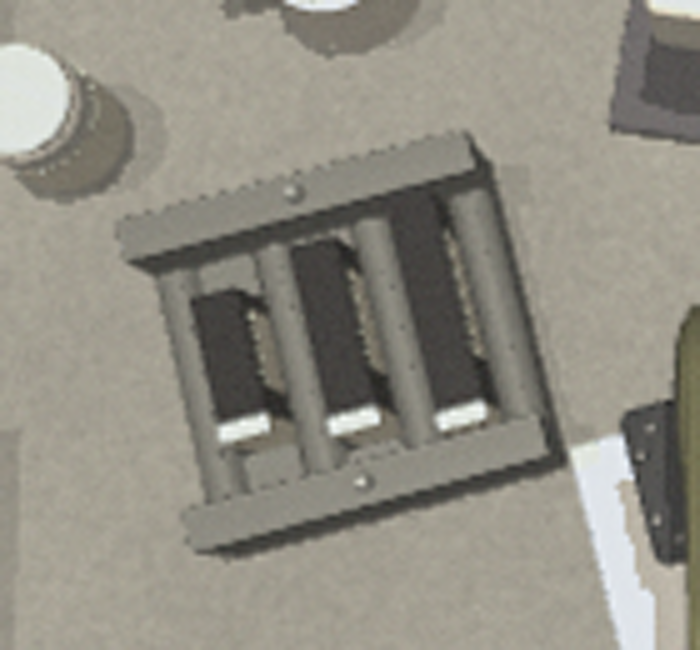

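```bash
python3 - <<'E'
from h import *
W=cal('wrist');T=cal('top')
h=ray(W,[(331,97.5),(328,211)],.046);print('handle',h.round(4),h.mean(0).round(4),np.linalg.norm(h[0]-h[1]),np.degrees(np.arctan2(*(h[0]-h[1])[1::-1])))
p=ray(W,[(327,64),(321.5,229)],.006);print('holes',p.round(4),p.mean(0).round(4),np.linalg.norm(p[0]-p[1]),np.degrees(np.arctan2(*(p[0]-p[1])[1::-1])))
a=np.radians(14);R2=np.array([[np.cos(a),-np.sin(a)],[np.sin(a),np.cos(a)]])
def cc(p,z):
    q=ray(T,np.array([110,160])+np.array(p)/5-.4,z)[:,:2]-[.499,.307];return (q@R2)
print('pins',cc([(293,190),(364,482)],.113).round(4))
for n,f in dict(short=[(195,297),(243,290),(270,428),(220,442)],mid=[(293,247),(343,240),(380,420),(330,432)],long=[(388,195),(440,190),(487,413),(438,428)]).items():
    print(n,cc(f,.092).mean(0).round(4))
E
```

```text
handle [[0.3261 0.0624 0.046 ]
 [0.4211 0.0874 0.046 ]] [0.3736 0.0749 0.046 ] 0.09824835408624844 -165.27559120584922
holes [[0.2964 0.0556 0.006 ]
 [0.4506 0.0943 0.006 ]] [0.3735 0.075  0.006 ] 0.1590079092919149 -165.90563398681286
pins [[ 0.0786  0.0015]
 [-0.0819  0.001 ]]
short [-0.      0.0581]
mid [0.0009 0.0008]
long [ 0.0017 -0.0554]
```

```bash
python3 - <<'E'
from h import *
plan(.3736,.075,.12,104.3)
E
```

```text
psi now 104.1 turn -0.2 (rows 0.0); shift cm x 7.01 y 4.52 z -3.95  rows>=2.2
```

Call:
play_rows --increments '[[[110, 0, 1.5, -1.3, -0.2], [110, 0, 1.5, -1.3, 0], [110, 0, 1.5, -1.3, 0], [110, 2, 0, 0, 0], [110, 2, 0, 0, 0], [110, 1.6, 0, 0, 0], [110, 0, 0, 0, 0], [110, 0, 0, 0, 0]]]'

```text
time_s: 70.75
ee_pos: [0.3737, 0.0745, 0.1344]
eef_rot: [-2.629, 1.562, -2.38]
force: [-0.1, -0.2, 1.1]
grip_width: 0.0534
```

```bash
python3 - <<'E'
from h import *
st()
W=cal('wrist');im=ctrl.camera('wrist');save('w40',im)
print(yaw().round(4))
E
```

```text
t 70.8 tcp [0.3737 0.0745 0.1344] psi 104.28 F [-0.1 -0.2  1.1] w 0.0534 q [ 0.1   0.    2.04 -0.01  1.1  -1.71]
[[-0.005  -0.2463  0.9692]
 [-0.006   0.9692  0.2463]
 [-1.     -0.0046 -0.0063]]
```

View pics/w40.png

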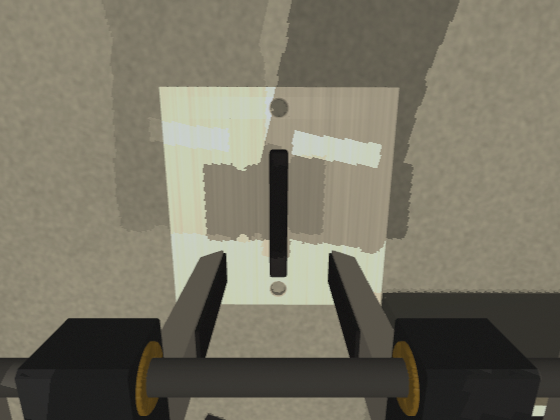

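```bash
python3 - <<'E'
from h import *
W=cal('wrist')
h=ray(W,[(279,150),(278.5,276.5)],.046);print(h.mean(0).round(4),np.linalg.norm(h[0]-h[1]),np.degrees(np.arctan2(*(h[0]-h[1])[1::-1])))
p=ray(W,[(278.5,107),(278.5,288)],.006);print(p.mean(0).round(4))
plan(*h.mean(0)[:2],.024,104.2)
E
```

```text
[0.3725 0.0748 0.046 ] 0.09930758279261995 -165.92711472215962
[0.3729 0.0747 0.006 ]
psi now 104.3 turn 0.1 (rows 0.0); shift cm x 11.10 y 0.07 z -0.16  rows>=2.7
```

Call:
play_rows --increments '[[[110, 2, 0.07, -0.1, 0], [110, 2.2, 0, 0, 0], [110, 2.2, 0, 0, 0], [110, 2.2, 0, 0, 0], [110, 1.5, 0, 0, 0], [110, 1, 0, 0, 0], [110, 0, 0, 0, 0], [110, 0, 0, 0, 0]]]'

```text
time_s: 71.47
ee_pos: [0.3726, 0.074, 0.0239]
eef_rot: [-2.517, 1.563, -2.268]
force: [0.2, 0.6, 0.4]
grip_width: 0.0535
```

Call:
play_rows --increments '[[[255, 0, 0, 0, 0], [255, 0, 0, 0, 0], [255, 0, 0, 0, 0], [255, 0, 0, 0, 0], [255, 0, 0, 0, 0], [255, 0, 0, 0, 0], [255, 0, 0, 0, 0], [255, 0, 0, 0, 0], [255, 0, 0, 0, 0], [255, 0, 0, 0, 0]]]' --newtons 40

```text
time_s: 72.3
ee_pos: [0.372, 0.0738, 0.0232]
eef_rot: [-2.564, 1.563, -2.316]
force: [-2.7, 0.9, 5.3]
grip_width: 0.0135
```

```bash
python3 - <<'E'
from h import *
st();W=cal('wrist');im=ctrl.camera('wrist');save('w41',im)
E
```

```text
t 72.3 tcp [0.372  0.0738 0.0232] psi 104.22 F [-2.7  0.9  5.3] w 0.0135 q [ 0.1   0.21  2.14 -0.01  0.8  -1.71]
```

View pics/w41.png

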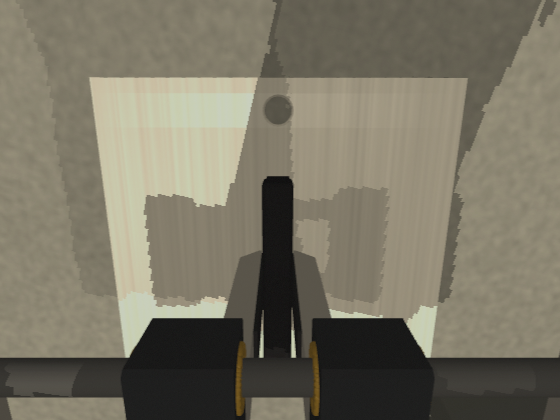

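Call:
play_rows --increments '[[[255, -0.5, 0, 0, 0], [255, -0.8, 0, 0, 0], [255, -1.5, 0, 0, 0], [255, -2, 0, 0, 0], [255, -2.5, 0, 0, 0], [255, -2.5, 0, 0, 0], [255, -2.5, 0, 0, 0], [255, -2.5, 0, 0, 0], [255, -2, 0, 0, 0], [255, -1, 0, 0, 0], [255, 0, 0, 0, 0], [255, 0, 0, 0, 0]]]'

```text
time_s: 73.35
ee_pos: [0.3727, 0.0748, 0.2012]
eef_rot: [-2.51, 1.563, -2.261]
force: [-0.2, 0.3, -3.5]
grip_width: 0.0139
```

```bash
python3 - <<'E'
from h import *
st();W=cal('wrist');o=ctrl.get_obs();im=ctrl.camera('wrist');save('w42',im)
p=ray(W,[(278,110)],o['ee_pos'][2]-.0172)[0];print(yaw().T@(p-o['ee_pos']))
plan(.499,.307,.19,104)
E
```

```text
t 73.3 tcp [0.3727 0.0748 0.2012] psi 104.22 F [-0.2  0.3 -3.5] w 0.0139 q [ 0.11 -0.08  1.96 -0.01  1.27 -1.71]
[ 0.0178101   0.00033159 -0.07898452]
psi now 104.2 turn 0.2 (rows 0.0); shift cm x 1.05 y 19.47 z 17.89  rows>=6.3
```

View pics/w42.png

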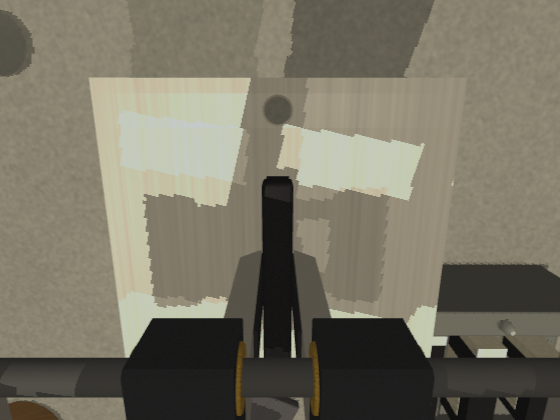

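Call:
play_rows --increments '[[[255, 0, 1, 1, 0], [255, 0, 1.8, 1.6, 0], [255, 0, 2, 1.8, 0], [255, 0, 2, 1.8, 0], [255, 0, 2, 1.8, 0], [255, 0, 2, 1.8, 0], [255, 0, 2, 1.8, 0], [255, 0, 2, 1.8, 0], [255, 0, 1.8, 1.8, 0.2], [255, 0, 1.4, 1.3, 0], [255, 0, 0.9, 0.8, 0], [255, 0, 0.5, 0.4, 0]]]'

```text
time_s: 74.4
ee_pos: [0.4969, 0.3072, 0.197]
eef_rot: [-2.649, 1.56, -2.404]
force: [-0.5, -0.6, -2.6]
grip_width: 0.0135
```

Call:
play_rows --increments '[[[255, 0, 0, 0, 0], [255, 0, 0, 0, 0], [255, 0, 0, 0, 0]]]'

```text
time_s: 74.65
ee_pos: [0.4967, 0.3057, 0.1987]
eef_rot: [-2.573, 1.562, -2.329]
force: [-0.0, 0.7, -3.4]
grip_width: 0.0139
```

```bash
python3 - <<'E'
from h import *
st();im=ctrl.camera('wrist');save('w43',im)
plan(.498,.3068,.142,104);print(yaw().round(4))
save('s43',ctrl.camera('scene'),(270,110,450,270),4)
E
```

```text
t 74.7 tcp [0.4967 0.3057 0.1987] psi 104.00 F [-0.   0.7 -3.4] w 0.0139 q [ 0.49  0.38  1.42 -0.    1.34 -1.32]
psi now 104.0 turn -0.0 (rows 0.0); shift cm x 5.69 y 0.08 z 0.15  rows>=1.4
[[-0.0058 -0.2417  0.9703]
 [-0.0063  0.9703  0.2417]
 [-1.     -0.0047 -0.0072]]
```

View pics/w43.png

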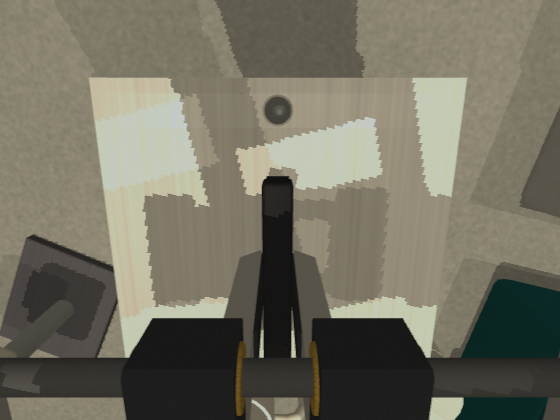

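View pics/s43.png

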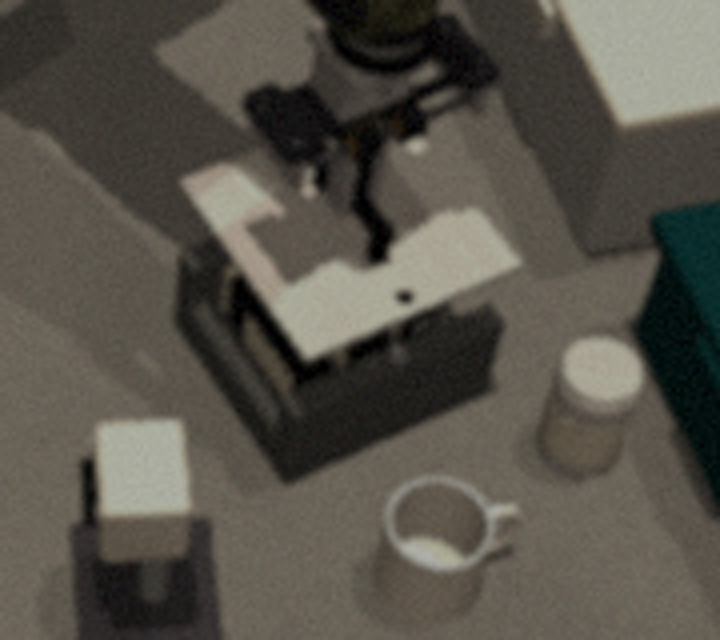

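Call:
play_rows --increments '[[[255, 1, 0.08, 0.15, 0], [255, 1.5, 0, 0, 0], [255, 1.5, 0, 0, 0], [255, 1.2, 0, 0, 0], [255, 0.4, 0, 0, 0], [255, 0, 0, 0, 0], [255, 0, 0, 0, 0]]]'

```text
time_s: 75.33
ee_pos: [0.4981, 0.3072, 0.1433]
eef_rot: [-2.539, 1.563, -2.295]
force: [0.0, 0.5, -2.3]
grip_width: 0.0135
```

```bash
python3 - <<'E'
from h import *
st();W=cal('wrist');o=ctrl.get_obs();im=ctrl.camera('wrist');save('w44',im,(255,85,305,135),12)
p=ray(W,[(278,110)],o['ee_pos'][2]-.0172)[0];q=p.copy();q[2]=.113
print('hole',p,'ideal pin px',(proj(W,[q,[*q[:2],.107]])-[255,85])*12)
save('t44',ctrl.camera('top'),(110,160,250,290),5)
save('s44',ctrl.camera('scene'),(310,130,420,240),6)
E
```

```text
t 75.3 tcp [0.4981 0.3072 0.1433] psi 104.01 F [ 0.   0.5 -2.3] w 0.0135 q [ 0.49  0.44  1.48 -0.    1.23 -1.32]
hole [0.42130038 0.28827017 0.12614301] ideal pin px [[276.37340496 299.13385351]
 [276.52871229 298.77360416]]
```

View pics/w44.png

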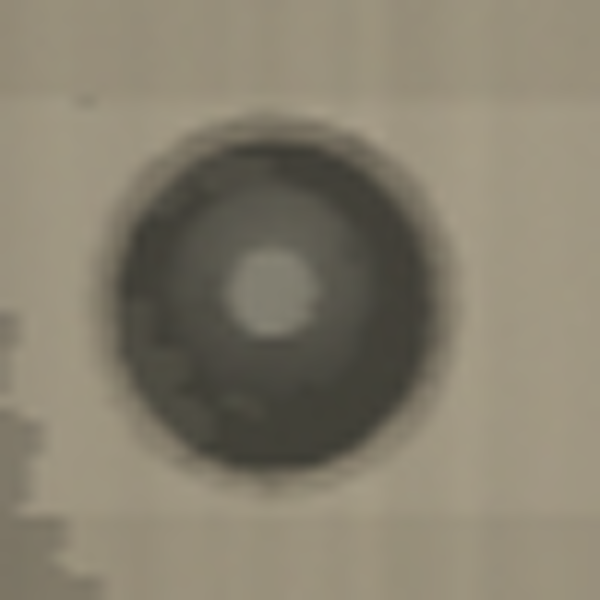

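View pics/s44.png

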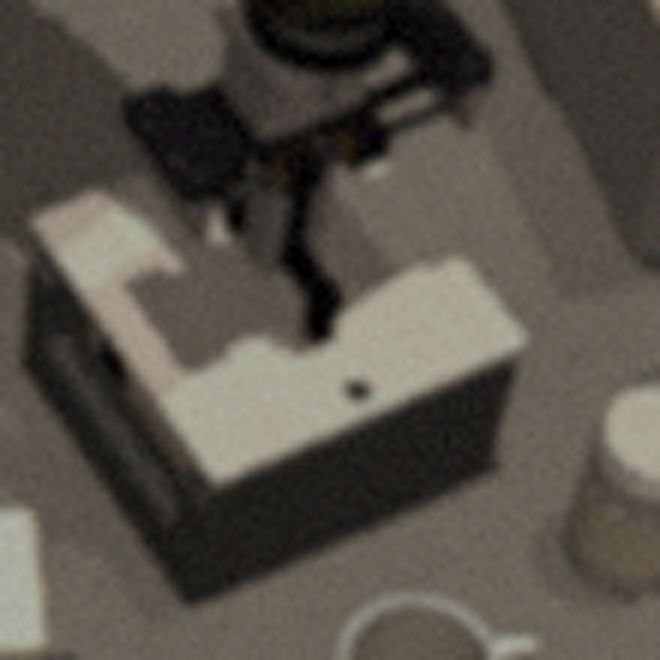

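View pics/t44.png

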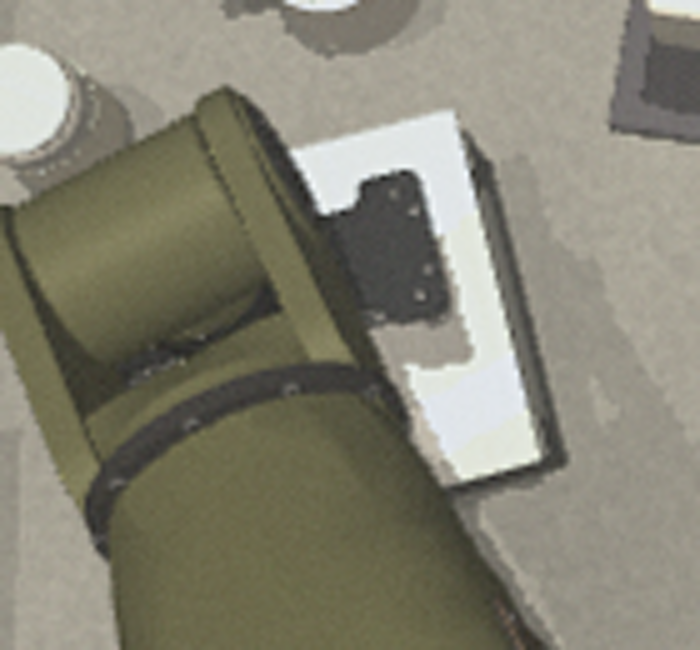

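Call:
play_rows --increments '[[[255, 0.4, 0, 0, 0], [255, 0.4, 0, 0, 0], [255, 0.3, 0, 0, 0], [255, 0.3, 0, 0, 0], [255, 0.2, 0, 0, 0], [255, 0.2, 0, 0, 0], [255, 0.1, 0, 0, 0], [255, 0, 0, 0, 0], [255, 0, 0, 0, 0]]]'

```text
time_s: 76.23
ee_pos: [0.4978, 0.3071, 0.124]
eef_rot: [-2.556, 1.563, -2.312]
force: [-0.6, -0.0, -3.7]
grip_width: 0.0138
```

```bash
python3 - <<'E'
from h import *
st();im=ctrl.camera('wrist');save('w45',im,(80,60,480,320),1.9)
save('s45',ctrl.camera('scene'),(310,130,420,240),6)
E
```

```text
t 76.2 tcp [0.4978 0.3071 0.124 ] psi 104.02 F [-0.6 -0.  -3.7] w 0.0138 q [ 0.49  0.46  1.5  -0.    1.19 -1.32]
```

View pics/w45.png

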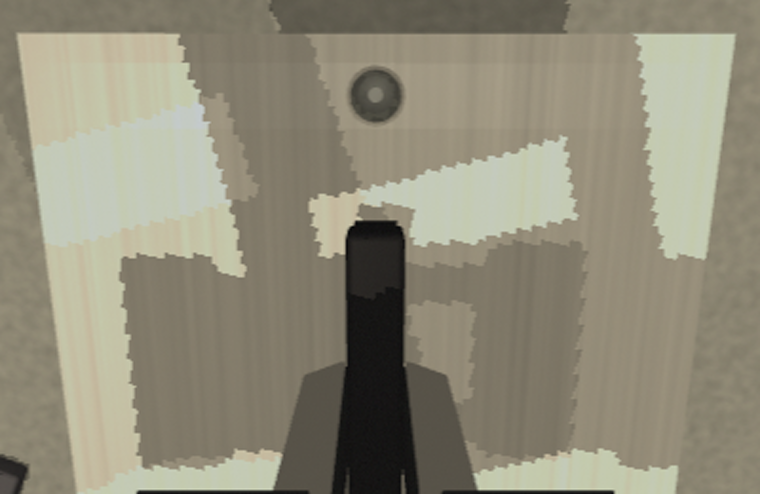

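View pics/s45.png

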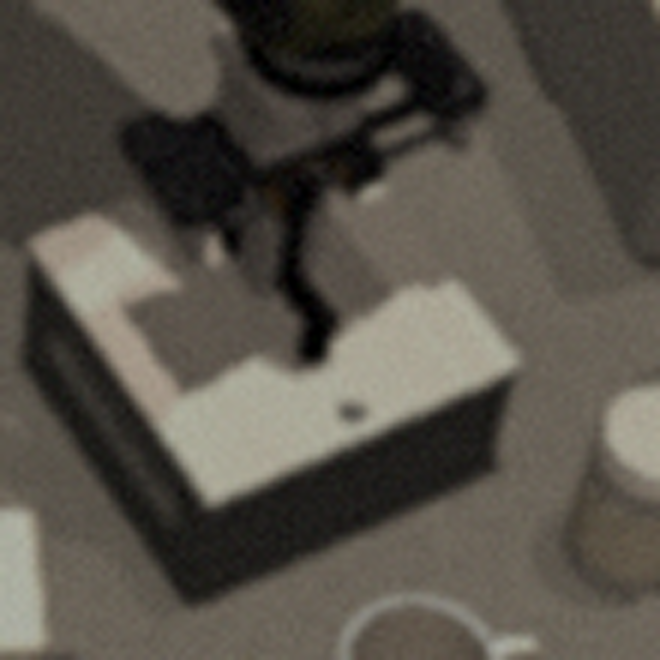

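Both pins are in the holes, 1 mm still hanging; lower a touch, release, rise.

Call:
play_rows --increments '[[[255, 0.1, 0, 0, 0], [255, 0, 0, 0, 0], [255, 0, 0, 0, 0], [150, 0, 0, 0, 0], [150, 0, 0, 0, 0], [150, 0, 0, 0, 0], [150, 0, 0, 0, 0], [150, 0, 0, 0, 0], [150, -1, 0, 0, 0], [150, -2.5, 0, 0, 0], [150, -3.5, 0, 0, 0], [150, -3, 0, 0, 0]]]'

```text
time_s: 77.33
ee_pos: [0.4983, 0.3076, 0.2255]
eef_rot: [-2.543, 1.563, -2.298]
force: [0.3, -0.2, 0.2]
grip_width: 0.0387
```

Call:
play_rows --increments '[[[110, -2, 0, 0, 0], [110, 0, 0, 0, 0], [110, 0, 0, 0, 0]]]'

```text
time_s: 77.58
ee_pos: [0.4987, 0.3079, 0.2443]
eef_rot: [-2.427, 1.565, -2.183]
force: [-0.3, -0.0, -1.0]
grip_width: 0.0525
```

```bash
python3 - <<'E'
from h import *
st();im=ctrl.camera('wrist');save('w46',im)
save('s46',ctrl.camera('scene'),(290,110,420,240),5)
plan(.40,.0,.3,104)
E
```

```text
t 77.6 tcp [0.4987 0.3079 0.2443] psi 104.02 F [-0.3 -0.  -1. ] w 0.0525 q [ 0.49  0.36  1.35 -0.    1.44 -1.32]
psi now 104.0 turn 0.0 (rows 0.0); shift cm x -5.78 y -27.47 z -16.96  rows>=7.9
```

View pics/w46.png

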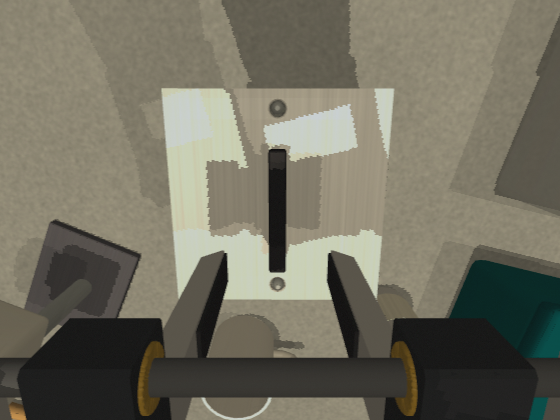

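View pics/s46.png

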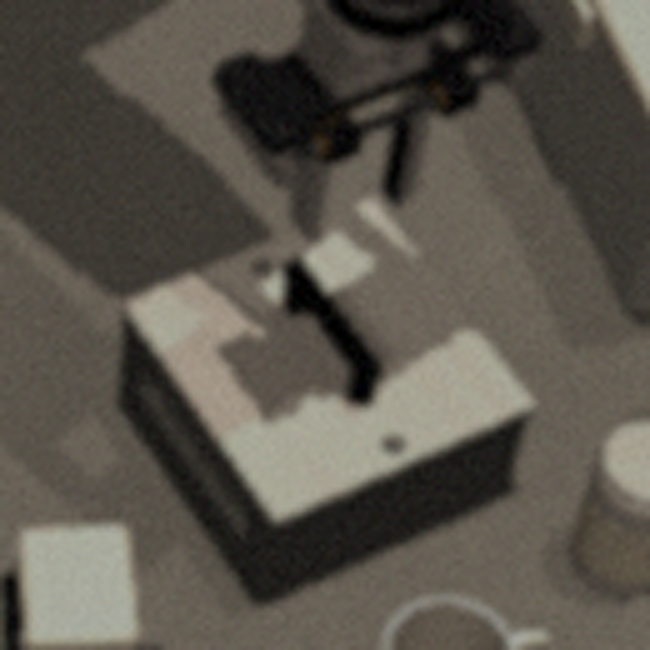

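Call:
play_rows --increments '[[[110, -1, -2, -1, 0], [110, -1, -2.5, -1.5, 0], [110, -1, -2.5, -1.5, 0], [110, -1, -2.5, -1.5, 0], [110, -1, -2.5, -1.5, 0], [110, 0, -2.5, -1.5, 0], [110, 0, -2.5, -1.5, 0], [110, 0, -2.5, -1.5, 0], [110, 0, -2.5, -1.5, 0], [110, 0, -2.5, 0, 0], [110, 0, -1, 0, 0], [110, 0, 0, 0, 0]]]'

```text
time_s: 78.68
ee_pos: [0.4345, 0.0279, 0.2943]
eef_rot: [-2.668, 1.561, -2.425]
force: [0.4, -0.2, -0.6]
grip_width: 0.0534
```

Call:
play_rows --increments '[[[110, 0, 0, 0, 0], [110, 0, 0, 0, 0], [110, 0, 0, 0, 0], [110, 0, 0, 0, 0]]]'

```text
time_s: 79.02
ee_pos: [0.4344, 0.03, 0.2949]
eef_rot: [-2.599, 1.562, -2.353]
force: [-0.3, 0.2, -0.3]
grip_width: 0.0538
```

```bash
python3 - <<'E'
from h import *
st();im=ctrl.camera('top');save('t47',im);save('t47b',im,(120,170,230,280),6)
T=cal('top');
E
```

```text
t 79.0 tcp [0.4344 0.03   0.2949] psi 104.09 F [-0.3  0.2 -0.3] w 0.0538 q [-0.01 -0.02  1.67 -0.01  1.49 -1.83]
```

View pics/t47.png

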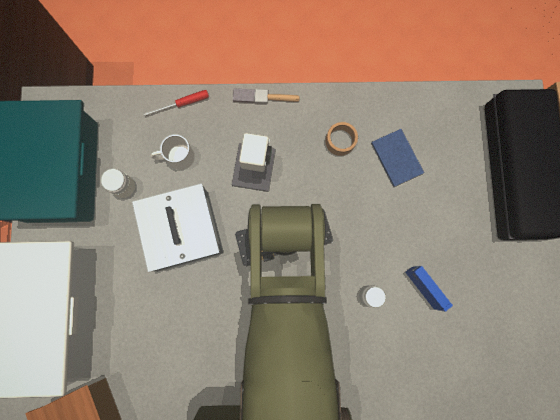

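View pics/t47b.png

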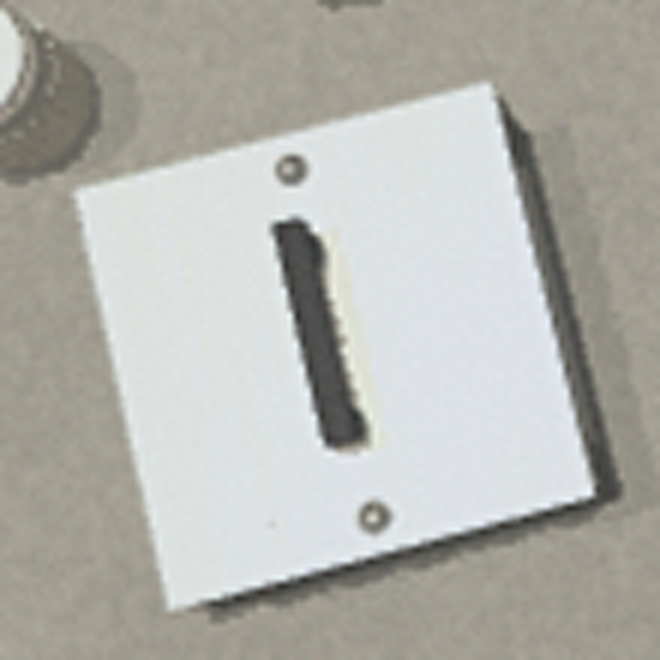

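The cover looks the same as at the start, with both pins showing in their holes. The bystanders have not moved, and the robot touches nothing.

```bash
python3 -c "
from station import ctrl
print(ctrl.hand_in())"
```

```text
the job is handed in; nothing more can be done
None
```

I finished the whole sequence in about 79 s of robot time and handed the job in; no verdict is reported.

- **Cover off:** I laid it flat on the table beside the caddy. It was knocked about 6 cm aside around the time I stowed the last case, so I measured it again before picking it up.
- **Cases:** All three were present; I left the blue lookalike alone. Long, middle and short were each held about 12 cm from the lens, front, spine and back, and lowered until they touched the slot floor. The first hold of the short case's front was 1 cm too far away, though inside tolerance. I moved it in and held it again.
- **Cover back on:** It was lowered and released with both pins showing in its holes, looking the same from above as at the start.

**Last checks**
- In the top view before covering, the cases were centred in their slots to within about 3.5 mm.
- The bystanders looked unmoved at the end, and the arm stood clear with no contact force.

**Disagreements**
- The tool leaned about 0.4° from the short case onward. There the wrist picture and the computed caddy pose differed by about 2 mm, so I followed the picture and the case went in without force.
- The reader's lens was out of the wrist camera's view during the spine holds. Those relied on the lens position I had measured, not on a direct look.

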